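# Pack the sample carrier and clip it shut

### The job

Pack the sample carrier for transport: squeeze together the two tabs in the middle of its clip-on cover to unlatch it, lift the cover off and lay it flat on the empty dark rubber mat, then stand every squat white sample jar upright inside the carrier. Clip the cover back on squarely and fully home, tabs sprung out again, and only then swing the carry handle up until it clicks and seats upright over the carrier. Leave the other glassware and bottles where they stand.

Things in the scene. Friction and masses are not known exactly. Their poses are not given: they have to be found in the camera images.
- carrier: grey open-topped box fixed to the bench, 190 (its x) x 250 (its y) x 78 mm high, walls and floor 8 mm thick, inside 174 x 234 mm, no dividers; origin at the centre of its underside, z up, yaw up to 0.25 rad. Inside each y wall, at mid-length, a catch lip 60 mm long juts 7 mm inward, 6 mm thick, flush with the rim. The cover is latched on at the start; the carry handle hinges on the y walls
- cover_grip (a point): point half-way between the cover's two tabs, 30 mm above its underside. Cover: white plate 190 (x) x 250 (y) x 8 mm, the carrier's outline, 0.28 kg; below it four round-ended corner pegs, 16 mm long, 3 mm play in the carrier. This point is centred 108 mm above the carrier's underside when clipped on (either way round) and 46 mm above the bench when the cover lies on its pegs
- tab_a (a joint): inward travel (m) of the +y tab: 0 sprung out (2 N), 0.012 at its stop (6 N). Tabs: upright grey paddles 30 mm wide in x, tops 19 mm above cover_grip, outer faces 33 mm from it in y (66 mm across, 42 mm when squeezed to the stops; there they serve to carry the cover)
- tab_b (a joint): inward travel (m) of the -y tab, same as tab_a. Each tab drives a bolt under the plate that catches below a carrier lip; bolts have no ramps, so squeeze both tabs 9 mm or more both to lift the cover off and to lower it on, then let them spring out under the lips
- handle (a joint): carry handle angle, rad: 0 folded to the carrier's +x side, 10 degrees above level; 1.40 upright at its end stop (carrying position). A spring ball resists from about 0.8 and snaps behind the handle at about 1.1; then push it home to the stop. The stiff hinge stays where left: about 3 N at the bar moves it, about 4 N passes the ball
- handle_grip (a point): middle of the handle's crossbar: black sleeve 22 mm in diameter, 140 mm long, parallel to the carrier's y. The hinge axis, also along the carrier's y, is 50 mm above the centre of its underside; the bar is 150 mm from it, on side arms 139 mm either side. Upright, the bar is 200 mm above the bench
- rest_mat: empty dark rubber mat, 250 x 280 mm, 1 mm thick, flat on the bench, for the cover; origin at its centre; on the left or the right of the carrier
- jar1_mid (a point): squat white screw-cap sample jar, a plain cylinder 62 mm in diameter and 50 mm tall, about 0.12 kg, heavy at the bottom, standing on the blue bench pad; this point is its centre, 25 mm above its underside; its z axis points to its cap. Two to four of the four jars are present
- jar2_mid (a point): squat white screw-cap sample jar, a plain cylinder 62 mm in diameter and 50 mm tall, about 0.12 kg, heavy at the bottom, standing on the blue bench pad; this point is its centre, 25 mm above its underside; its z axis points to its cap. Two to four of the four jars are present
- jar3_mid (a point): squat white screw-cap sample jar, a plain cylinder 62 mm in diameter and 50 mm tall, about 0.12 kg, heavy at the bottom, standing on the blue bench pad; this point is its centre, 25 mm above its underside; its z axis points to its cap. Two to four of the four jars are present
- jar4_mid (a point): squat white screw-cap sample jar, a plain cylinder 62 mm in diameter and 50 mm tall, about 0.12 kg, heavy at the bottom, standing on the blue bench pad; this point is its centre, 25 mm above its underside; its z axis points to its cap. Two to four of the four jars are present
- amber_mid (a point): small amber glass bottle with a dark cap, 40 mm in diameter, 78 mm tall, on the blue pad among the jars, not to be packed; this point is its centre, half-way up
- beaker_mid (a point): empty glass beaker, 66 mm across its rim and 75 mm tall, beyond the carrier on the left, a bystander; this point is on its axis 37 mm up
Not all that is in view belongs to the job. What is shaped like the part that bears jar4_mid but red is not meant. What is shaped like the part that bears jar3_mid but yellow is not meant.

How it is judged:
On the way, in this order (a step that is already met when the one before it is completed fails the run):
1. both cover tabs are squeezed together while the cover is still on the carrier (value of joint each of tab_a, tab_b above 0.007 m and z of cover_grip in the frame of carrier below 0.116 m), for 0.1 s.
2. the cover lies flat and released on the rubber mat (horizontal distance between cover_grip and rest_mat below 0.06 m and height (world z) of cover_grip between 0.038 and 0.056 m and angle between cover_grip's own z axis and vertical below 0.1 rad and contact force between the fingers and cover below 0.1 N and linear speed of cover below 0.02 m/s), for 0.3 s.
3. every jar present stands upright in the open carrier, let go (x of jar1_mid in the frame of carrier between -0.066 and 0.066 m and y of jar1_mid in the frame of carrier between -0.096 and 0.096 m and z of jar1_mid in the frame of carrier between 0.027 and 0.039 m and angle between each of jar1_mid, jar2_mid, jar3_mid, jar4_mid's own z axis and vertical below 0.15 rad and x of jar2_mid in the frame of carrier between -0.066 and 0.066 m and y of jar2_mid in the frame of carrier between -0.096 and 0.096 m and z of jar2_mid in the frame of carrier between 0.027 and 0.039 m and x of jar3_mid in the frame of carrier between -0.066 and 0.066 m and y of jar3_mid in the frame of carrier between -0.096 and 0.096 m and z of jar3_mid in the frame of carrier between 0.027 and 0.039 m and x of jar4_mid in the frame of carrier between -0.066 and 0.066 m and y of jar4_mid in the frame of carrier between -0.096 and 0.096 m and z of jar4_mid in the frame of carrier between 0.027 and 0.039 m and contact force between the fingers and jar1 below 0.1 N and contact force between the fingers and jar2 below 0.1 N and contact force between the fingers and jar3 below 0.1 N and contact force between the fingers and jar4 below 0.1 N), for 0.3 s.
4. the cover is clipped back on, flush, with both tabs sprung out and let go (x of cover_grip in the frame of carrier between -0.005 and 0.005 m and y of cover_grip in the frame of carrier between -0.005 and 0.005 m and z of cover_grip in the frame of carrier between 0.104 and 0.1115 m and angle between cover_grip's own z axis and vertical below 0.04 rad and angle between the x axis of cover_grip and the x axis of carrier, either way round below 0.06 rad and value of joint each of tab_a, tab_b below 0.005 m and contact force between the fingers and cover below 0.1 N), for 0.3 s.
5. the carry handle is upright in its detent (value of joint handle above 1.31 rad), for 0.2 s.
At the end, for the whole second after the job is handed in: every jar present stands upright (within 0.15 rad) on the carrier's floor; the cover is clipped on: centred within 5 mm, flush (its grip point 104 to 111.5 mm above the carrier's underside), both tabs sprung out to under 5 mm; the handle is beyond 1.31 rad; all at rest (x of cover_grip in the frame of carrier between -0.005 and 0.005 m and y of cover_grip in the frame of carrier between -0.005 and 0.005 m and z of cover_grip in the frame of carrier between 0.104 and 0.1115 m and angle between cover_grip's own z axis and vertical below 0.04 rad and angle between the x axis of cover_grip and the x axis of carrier, either way round below 0.06 rad and value of joint each of tab_a, tab_b below 0.005 m and x of jar1_mid in the frame of carrier between -0.066 and 0.066 m and y of jar1_mid in the frame of carrier between -0.096 and 0.096 m and z of jar1_mid in the frame of carrier between 0.027 and 0.039 m and angle between each of jar1_mid, jar2_mid, jar3_mid, jar4_mid's own z axis and vertical below 0.15 rad and x of jar2_mid in the frame of carrier between -0.066 and 0.066 m and y of jar2_mid in the frame of carrier between -0.096 and 0.096 m and z of jar2_mid in the frame of carrier between 0.027 and 0.039 m and x of jar3_mid in the frame of carrier between -0.066 and 0.066 m and y of jar3_mid in the frame of carrier between -0.096 and 0.096 m and z of jar3_mid in the frame of carrier between 0.027 and 0.039 m and x of jar4_mid in the frame of carrier between -0.066 and 0.066 m and y of jar4_mid in the frame of carrier between -0.096 and 0.096 m and z of jar4_mid in the frame of carrier between 0.027 and 0.039 m and value of joint handle above 1.31 rad and linear speed of cover below 0.02 m/s); the robot touches nothing.
It fails at once if a bystander (small amber bottle or beaker) is moved more than 60 mm (distance of any of amber_mid, beaker_mid from where it was at the start of the episode above 0.06 m).
Of jar1, jar2, jar3, jar4 only 2 to 4 are there at a start; the rules pass over those that are not, and their reading is None.
At some moment in a run one of jar1, jar2, jar3, jar4 may be knocked a few centimetres aside while the robot is not near it.
It also fails if it takes over 210 s, if anything falls off the work surface, if the arm or the gripper's body presses on something with over 40 N, if the wrist force passes 120 N, or if a joint passes its speed limit or range.

### The arm

A 6-joint arm with a two-finger parallel gripper is mounted at the origin on the work surface. World frame = base frame: x ahead of the robot, y to its left, z up, the work surface at z = 0. Lengths are in m, angles in rad, forces in N, time in s.
With the tool pointing down it reaches from about 0.35 to 0.975 m from the base axis. Payload 4.9 kg.
Tool frame: the origin (TCP) lies at the very end of the fingers, on their centre line; the grasp point (between the pads) lies 19 mm behind it; x points along the fingers, y is the direction in which the jaws open and shut, and the axes are right-handed (so a half turn about x gives the same grasp; the last joint's range is limited). The gripper opens to 85 mm and grips with 20 to 120 N. Pads are 22 mm wide; open, the fingers measure 114 mm over their backs; the gripper's body (76 mm by 85 mm) begins 54 mm behind the grasp point. The pads swing forward as they close: fully open they stand 13 mm farther back than shut.
Start: joints at [-1.305, 0.053, 1.613, -0, 1.476, -0.119], TCP at [0.235, -0.579, 0.231] pointing down, gripper open.
Joint ranges: [-3.01, 3.01], [-1.01, 2.22], [0.06, 2.58], [-1.02, 4.17], [0.09, 2.62], [-3.14, 3.14]. Speed limits (rad/s): [2.57, 2.57, 3.14, 3.14, 3.14, 3.14].

### API

Orientations are given as a rotation vector (axis times angle).
In Python, from station import ctrl, get_image, calibration, finish_job, search_frame, cut_out, mark_of gives the robot as it stands. The module is installed in compiled form; this text tells all that it offers.
- The arm moves only by the tool arm_command, never from a script. Its argument "plan" is a list that holds one entry, the list of rows, each a list of 7 numbers: the shift along the tool's x, y, z in m, then the turn, a rotation vector about the tool's x, y, z in degrees, then the finger opening in m, from 0 to 0.0854. A call has 1 to 20 rows; each row shifts and turns the pose as measured when the row begins, along the tool's axes as they then stand; what a row does not reach is not made up. A row lasts 1/12 s, in which the tool goes at most 41.7 mm and 7.16 degrees, less where a joint would pass 70% of its speed; a pose out of reach is approached as far as the arm can. A call with a gripper value outside its range is refused whole. The fingers move at their own pace and stop on an object; "squeeze" is the grip in N (left out, the last holds). Time passes only in rows, so rows that do not move let the fingers close. It gives the time, the measured TCP pose, the force and the opening at its end, in the units of the state.
- ctrl.get_obs(): the state, without advancing time (a new reading comes with each control period).
- get_image(name): name is "scene" or "top" or "wrist"; returns the picture (420x560x3 uint8, red, green, blue); there is no depth.
- calibration(name): a dict with "fx", "fy", "cx", "cy" (pixels), "cam_to_world" (4x4, takes a point from camera to world coordinates); the wrist camera has in their place "hand_eye" (4x4, takes a point from camera to tool coordinates, whose origin is the TCP and whose axes are the tool frame's). Camera axes: x right, y down, z forward; pixel columns grow to the right and rows downward; lengths in m; the calibration is good to about 2 mm. A picture is of the moment at which its call begins: read the wrist's pose just before it. calibration takes no time and is no camera call.
- finish_job(): hands the job in, once; it reports no verdict.
Trained networks look in the newest picture that a camera, given by its name, has taken for a name from the list of things; names that differ only in an ending like _2 or _b are one class to them, and where a whole thing is asked for, a point or a joint stands for the part that bears it (a point fixed in the world has none). Each returns a list of dicts, best first, with "conf" (0 to 1); they miss things now and then, are a little off and sometimes report something else, mostly with a low value. They report only what shows in the picture. A call takes as long as a camera call. They do not tell look-alikes from the thing itself.
- search_frame(camera, thing): "at" ([x, y, z] in m, in the coordinates of the camera as it stood for that picture, good to about 4 mm: the middle of the surface that is visible of it).
- cut_out(camera, thing): "mask" (420x560 bool, what is visible of it).
- mark_of(camera, thing): "at" ([x, y, z] in m, in the coordinates of the camera as it stood for that picture, good to about 4 mm: a listed point, or the origin of a listed thing).
The state is a dict: "t": time; "q": joint angles; "dq": joint speeds; "effort": joint torques, N m; "tool_pos": TCP position; "tool_rot": TCP orientation; "contact_force": force on the tool from outside, world axes, zero at the start; "wrist_torque": the same for the moment, N m; "opening": finger opening in m.
Only numpy, scipy, OpenCV 4.12 (cv2) and the standard library are available. Lean on these libraries where they do the work, as an engineer would, in place of code of your own. Each camera call takes 0.05 s, during which the arm holds its last target. There are 200 camera calls.

## Working session

There is one attempt and no reset: what is moved stays moved. The work goes in short steps, Python scripts to look and compute and a tool call to move; the robot and the scene stay as the last step left them, time stands still between calls to the robot, and variables do not carry over. Pictures are saved under pics/ and viewed, about 12 in all and at most 16, crops included, and the job is handed in when it is done.

Besides the shell and the picture viewer there is one more tool, called after "Call:" by a JSON object that holds its "api" and its "payload". arm_command: Moves the arm, as the interface text tells. Its arguments: {"type":"object","properties":{"plan":{"type":"array","items":{"type":"array","items":{"type":"array","items":{"type":"number"}}}},"squeeze":{"type":"number"}},"required":["plan"]}

```bash
mkdir -p pics; cat > h.py <<'E'
import numpy as np, cv2
from scipy.spatial.transform import Rotation as R
from station import *
def T():
    o=ctrl.get_obs(); M=np.eye(4); M[:3,:3]=R.from_rotvec(o["tool_rot"]).as_matrix(); M[:3,3]=o["tool_pos"]; return M
def c2w(cam):
    c=calibration(cam); return c["cam_to_world"] if cam!="wrist" else T()@c["hand_eye"]
def W(cam,p,M=None):
    M=c2w(cam) if M is None else np.array(M); return (np.array(M)@np.r_[p,1])[:3]
def px(cam,p,M=None):
    c=calibration(cam); M=c2w(cam) if M is None else M
    q=np.linalg.inv(M)@np.r_[p,1]; return np.array([c["fx"]*q[0]/q[2]+c["cx"],c["fy"]*q[1]/q[2]+c["cy"]])
def ray(cam,u,v,z,M=None):
    c=calibration(cam); M=np.array(c2w(cam) if M is None else M)
    d=M[:3,:3]@np.array([(u-c["cx"])/c["fx"],(v-c["cy"])/c["fy"],1]); o=M[:3,3]; return o+d*(z-o[2])/d[2]
def look(cam,name):
    M=np.array(c2w(cam)); im=get_image(cam); cv2.imwrite(f"pics/{name}.png",im[:,:,::-1]); return im,M
def marks(cam,things,M=None,f=mark_of):
    for t in things:
        for d in f(cam,t)[:6]:
            w=W(cam,d["at"],M); print(cam,t,round(d["conf"],2),w.round(3),px(cam,w,M).round(0))
def go(p,yaw=None):
    "shift in tool axes to reach world p, and turn (deg) about world z to point tool y along yaw"
    M=T(); s=M[:3,:3].T@(np.array(p)-M[:3,3]); print("shift mm",(s*1000).round(1))
    if yaw is not None:
        y=M[:3,1]; a=np.arctan2(y[1],y[0]); d=(yaw-a+np.pi/2)%np.pi-np.pi/2
        zt=np.array([0,0,1]); 
        Rt=R.from_rotvec(zt*d).as_matrix()@M[:3,:3]
        x=np.array([0,0,-1]); yy=np.array([np.cos(a+d),np.sin(a+d),0]); Rt=np.c_[x,yy,np.cross(x,yy)]
        print("turn deg",np.degrees(R.from_matrix(M[:3,:3].T@Rt).as_rotvec()).round(2))
def st():
    o=ctrl.get_obs(); print("t",o["t"],"pos",np.round(o["tool_pos"],4),"open",round(o["opening"],4),"F",np.round(o["contact_force"],1),"q",np.round(o["q"],2)); print(T()[:3,:3].round(3).tolist())
E
python3 - <<'E'
from h import *
st()
for cam in ("scene","top"):
    im,M=look(cam,cam+"0"); print(cam,M.round(2).tolist())
    marks(cam,["carrier","cover_grip","handle_grip","rest_mat","jar1_mid","amber_mid","beaker_mid"],M)
a=cv2.imread("pics/scene0.png");b=cv2.imread("pics/top0.png")
cv2.imwrite("pics/both0.png",np.hstack([a,b])[:, :]) 
E
```

```text
t 0.0 pos [ 0.2344 -0.5787  0.2301] open 0.0854 F [ 0.3 -0.  -0. ] q [-1.31  0.05  1.61  0.    1.48 -0.12]
[[-0.001, 0.375, -0.927], [0.002, -0.927, -0.375], [-1.0, -0.002, -0.0]]
scene [[0.74, 0.47, -0.49, 1.22], [0.68, -0.52, 0.52, -0.77], [-0.01, -0.72, -0.7, 1.13], [0.0, 0.0, 0.0, 1.0]]
scene carrier 0.81 [0.505 0.021 0.   ] [288. 237.]
scene carrier 0.64 [0.435 0.278 0.041] [326. 174.]
scene cover_grip 0.75 [0.509 0.025 0.106] [290. 211.]
scene handle_grip 0.74 [0.648 0.031 0.087] [330. 239.]
scene rest_mat 0.59 [ 0.474 -0.321 -0.   ] [192. 302.]
scene amber_mid 0.51 [0.439 0.278 0.04 ] [327. 175.]
scene amber_mid 0.39 [0.705 0.268 0.035] [395. 217.]
scene beaker_mid 0.8 [0.705 0.267 0.034] [395. 217.]
top [[-0.02, -0.98, 0.19, 0.2], [-1.0, 0.03, 0.02, 0.0], [-0.02, -0.19, -0.98, 1.61], [0.0, 0.0, 0.0, 1.0]]
top cover_grip 0.63 [0.511 0.024 0.109] [285. 200.]
top handle_grip 0.91 [0.655 0.034 0.086] [280. 157.]
top rest_mat 0.68 [ 0.48  -0.319  0.002] [393. 214.]
top amber_mid 0.5 [0.444 0.283 0.038] [203. 228.]
top beaker_mid 0.72 [0.705 0.264 0.036] [209. 148.]
```

View pics/top0.png

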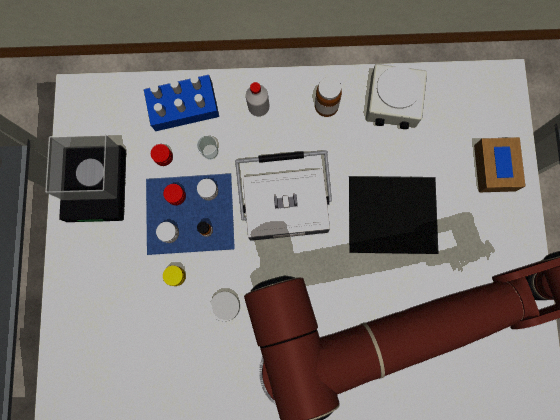

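View pics/scene0.png

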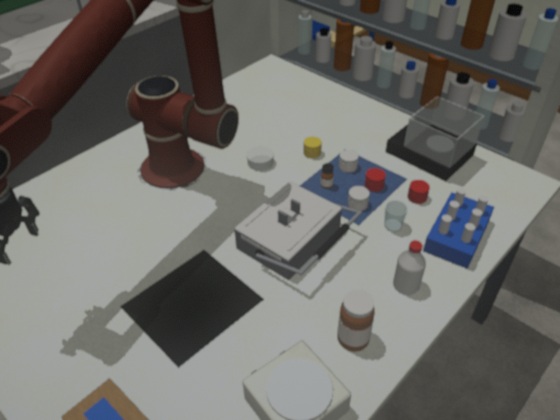

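The top view shows the cover at about (286,200), the mat at (393,215), white jars on the pad at (206,188) and (166,232), a red decoy at (174,194), and the amber bottle at (204,228). That makes two jars. The dish at (225,305) is not a jar. Next I get the yaws and jar positions.

```bash
python3 - <<'E'
from h import *
get_image("top"); M=np.array(c2w("top"))
for t,z in (("cover_grip",.08),("rest_mat",0),("handle_grip",.08)):
    for d in cut_out("top",t)[:1]:
        m=d["mask"].astype(np.uint8); ys,xs=np.nonzero(m)
        P=np.array([ray("top",u,v,z,M)[:2] for u,v in zip(xs,ys)],np.float32)*1000
        print(t,d["conf"],m.sum(),cv2.minAreaRect(P))
marks("top",["jar1_mid","jar2_mid"],M)
get_image("scene"); marks("scene",["jar1_mid","jar3_mid"])
for u,v in((206,187),(166,231)): print(ray("top",u,v,.05,M))
for u,v in((261,159),(302,155)): print(ray("top",u,v,.08,M))
print(calibration("wrist"))
go([.45,.024,.32],np.pi/2)
E
```

```text
Traceback (most recent call last):
  File "h.py", line 14, in ray
    c=calibration(cam); M=np.array(c2w(cam) if M is None else M)
ValueError: time passes only in moves, steps and waits
```

```bash
sed -i 's/^def T/_cal={}\n_c=calibration\ndef calibration(n):\n    if n not in _cal: _cal[n]=_c(n)\n    return _cal[n]\ndef T/' h.py; python3 - <<'E'
from h import *
get_image("top"); M=np.array(c2w("top"))
for t,z in (("cover_grip",.08),("rest_mat",0),("handle_grip",.08)):
    for d in cut_out("top",t)[:1]:
        m=d["mask"].astype(np.uint8); ys,xs=np.nonzero(m)
        P=np.array([ray("top",u,v,z,M)[:2] for u,v in zip(xs,ys)],np.float32)*1000
        print(t,d["conf"],m.sum(),cv2.minAreaRect(P))
marks("top",["jar1_mid","jar2_mid"],M)
get_image("scene"); marks("scene",["jar1_mid","jar3_mid"])
for u,v in((206,187),(166,231)): print(ray("top",u,v,.05,M))
for u,v in((261,159),(302,155)): print(ray("top",u,v,.08,M))
print(calibration("wrist"))
go([.45,.024,.32],np.pi/2)
E
```

```text
cover_grip 0.8 4934 ((511.613037109375, 20.704666137695312), (190.7704315185547, 252.9512176513672), 4.27959680557251)
rest_mat 0.82 6706 ((479.33935546875, -319.96319580078125), (279.4953918457031, 250.01983642578125), 87.18611907958984)
handle_grip 0.73 590 ((573.427734375, 26.449325561523438), (189.04795837402344, 286.23162841796875), 5.626674652099609)
top jar2_mid 0.6 [0.571 0.273 0.025] [207. 190.]
scene jar3_mid 0.7 [0.432 0.395 0.025] [347. 160.]
scene jar3_mid 0.6 [0.298 0.374 0.022] [312. 148.]
[0.57383869 0.27232452 0.05      ]
[0.43681942 0.39678518 0.05      ]
[0.65153022 0.09492981 0.08      ]
[ 0.66055054 -0.03362866  0.08      ]
{'fx': 372.0575194926502, 'fy': 372.0575194926502, 'cx': 274.86183834586444, 'cy': 210.32754493696675, 'hand_eye': array([[-3.05414879e-04, -3.01915177e-01,  9.53334743e-01,
        -1.42754664e-01],
       [ 9.99999948e-01,  1.01237755e-05,  3.23570904e-04,
         6.53361136e-04],
       [-1.07342314e-04,  9.53334792e-01,  3.01915158e-01,
        -7.77152888e-02],
       [ 0.00000000e+00,  0.00000000e+00,  0.00000000e+00,
         1.00000000e+00]])}
shift mm [ -88.7 -478.3 -426.1]
turn deg [22.05  0.    0.  ]
```

Call:
{"api": "arm_command", "payload": {"plan": [[[-0.023, 0, 0, 5.83, 0, 0, 0.0854], [-0.023, 0, 0, 5.83, 0, 0, 0.0854], [-0.024, 0, 0, 5.83, 0, 0, 0.0854], [0, -0.034, -0.019, 0, 0, 0, 0.0854], [0, -0.034, -0.019, 0, 0, 0, 0.0854], [0, -0.034, -0.019, 0, 0, 0, 0.0854], [0, -0.034, -0.019, 0, 0, 0, 0.0854], [0, -0.034, -0.019, 0, 0, 0, 0.0854], [0, -0.034, -0.019, 0, 0, 0, 0.0854], [0, -0.034, -0.019, 0, 0, 0, 0.0854], [0, -0.034, -0.019, 0, 0, 0, 0.0854], [0, -0.034, -0.019, 0, 0, 0, 0.0854], [0, -0.034, -0.019, 0, 0, 0, 0.0854], [0, -0.034, -0.019, 0, 0, 0, 0.0854], [0, -0.034, -0.019, 0, 0, 0, 0.0854], [0, -0.034, -0.019, 0, 0, 0, 0.0854], [0, -0.034, -0.019, 0, 0, 0, 0.0854], [0, -0.034, -0.019, 0, 0, 0, 0.0854], [0, -0.034, -0.019, 0, 0, 0, 0.0854], [0, -0.034, -0.019, 0, 0, 0, 0.0854]]]}}

```text
t: 3.02
tool_pos: [0.5306, 0.0385, 0.3073]
tool_rot: [2.206, 0.048, -2.183]
contact_force: [0.8, -0.5, -0.5]
opening: 0.0853
```

```bash
python3 - <<'E'
from h import *
st()
im,M=look("wrist","w1"); marks("wrist",["carrier","cover_grip","handle_grip","tab_a"],M)
for d in cut_out("wrist","tab_a")[:3]:
    ys,xs=np.nonzero(d["mask"]); print("tab",d["conf"],xs.mean(),ys.mean(),xs.min(),xs.max(),ys.min(),ys.max())
get_image("top"); marks("top",["cover_grip"])
go([.51,.023,.11],np.radians(94.5))
E
```

```text
t 3.0167 pos [0.5306 0.0385 0.3073] open 0.0853 F [ 0.8 -0.5 -0.5] q [-0.07 -0.21  1.74 -0.    1.6   1.46]
[[0.011, 0.048, -0.999], [-0.005, -0.999, -0.049], [-1.0, 0.005, -0.011]]
wrist carrier 0.5 [0.444 0.275 0.041] [ 67. 232.]
wrist cover_grip 0.6 [0.512 0.021 0.104] [291. 200.]
wrist handle_grip 0.96 [0.656 0.033 0.086] [286.  40.]Traceback (most recent call last):
  File "<stdin>", line 3, in <module>
  File "h.py", line 25, in marks
    for d in f(cam,t)[:6]:
             ~^^^^^^^
ValueError: it knows: amber_mid, beaker_mid, carrier, cover_grip, handle_grip, jar1_mid, jar2_mid, jar3_mid, jar4_mid, rest_mat
```

View pics/w1.png

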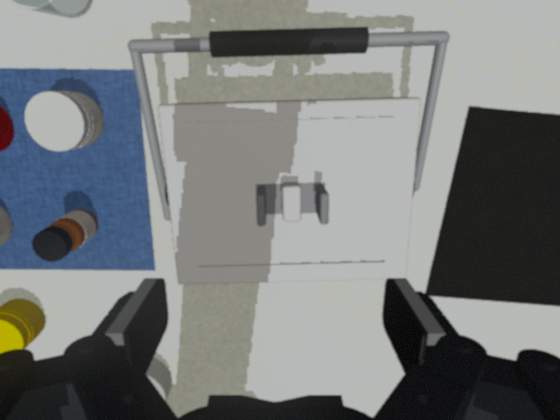

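The wrist view shows the tabs at (262,205) and (324,205), with a white block between them at (292,202). The plate corners are near (161,103), (419,98), (409,279) and (178,283).

```bash
python3 - <<'E'
from h import *
M=c2w("wrist")
P=[ray("wrist",u,v,.086,M)[:2] for u,v in((161,103),(419,98),(409,279),(178,283))]
P=np.array(P);print(P.round(4),"mean",P.mean(0)); 
d=P[0]-P[1];e=P[0]-P[3]; f=P[3]-P[2]; print([np.degrees(np.arctan2(-x[0],x[1])) for x in(d,f)],[np.linalg.norm(x) for x in(d,e,f)])
# tab top edges
for u,v in((262,188),(324,188),(262,223),(324,220)): print(ray("wrist",u,v,.125,M).round(4))
c=cut_out("wrist","cover_grip")[0]["mask"].astype(np.uint8); ys,xs=np.nonzero(c)
print(cv2.minAreaRect(np.array([ray("wrist",u,v,.086,M)[:2]*1000 for u,v in zip(xs,ys)],np.float32)))
go([.511,.022,.15],np.radians(94.5))
E
```

```text
[[ 0.5952  0.146 ]
 [ 0.612  -0.0958]
 [ 0.4243 -0.1159]
 [ 0.4074  0.1349]] mean [0.50971712 0.01731218]
[np.float64(3.9657503575384734), np.float64(3.8495101660192135)] [np.float64(0.24234190267087213), np.float64(0.18813752811388004), np.float64(0.25129069073776894)]
[0.5275 0.0472 0.125 ]
[ 0.5302 -0.0084  0.125 ]
[0.4943 0.0459 0.125 ]
[ 0.5    -0.0111  0.125 ]
((509.8033447265625, 19.173240661621094), (189.31756591796875, 248.55075073242188), 4.379372596740723)
shift mm [156.7  12.6  21.1]
turn deg [-1.71 -0.53 -0.31]
```

Call:
{"api": "arm_command", "payload": {"plan": [[[0, 0.005, 0.005, -1.3, -0.5, -0.3, 0.0854], [0.03, 0.0032, 0.004, 0, 0, 0, 0.0854], [0.03, 0.0032, 0.004, 0, 0, 0, 0.0854], [0.03, 0.003, 0.004, 0, 0, 0, 0.0854], [0.03, 0.003, 0.004, 0, 0, 0, 0.0854], [0.02, 0, 0, 0, 0, 0, 0.0854], [0, 0, 0, 0, 0, 0, 0.0854]]]}}

```text
t: 3.85
tool_pos: [0.5096, 0.0059, 0.1668]
tool_rot: [2.204, 0.057, -2.179]
contact_force: [-1.1, 0.3, -1.1]
opening: 0.0855
```

```bash
python3 - <<'E'
from h import *
st()
im,M=look("wrist","w2"); marks("wrist",["cover_grip"],M)
get_image("top"); marks("top",["cover_grip"])
get_image("scene"); marks("scene",["cover_grip"])
go([.510,.020,.10],np.radians(94.2))
E
```

```text
t 3.85 pos [0.5096 0.0059 0.1668] open 0.0855 F [-1.1  0.3 -1.1] q [-0.13 -0.19  1.95 -0.    1.37  1.38]
[[0.011, 0.056, -0.998], [-0.003, -0.998, -0.056], [-1.0, 0.004, -0.011]]
wrist cover_grip 0.6 [0.508 0.02  0.106] [249. 234.]
top cover_grip 0.73 [0.507 0.026 0.107] [284. 202.]
scene cover_grip 0.85 [0.511 0.024 0.11 ] [291. 211.]
shift mm [ 74.2 -13.6   5.5]
turn deg [-0.85 -1.34 -0.34]
```

View pics/w2.png

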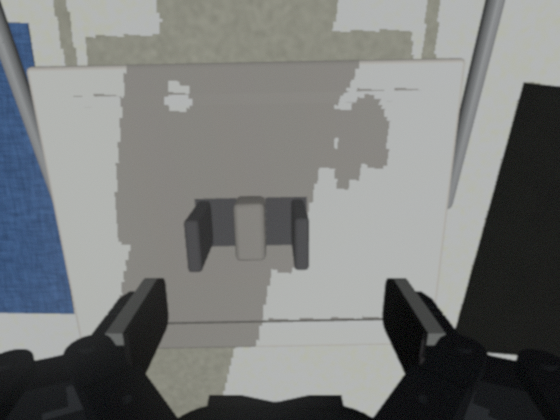

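```bash
python3 - <<'E'
from h import *
M=c2w("wrist")
for u,v in((187,218),(190,269),(308,204),(308,267)): print(ray("wrist",u,v,.127,M).round(4))
P=np.array([ray("wrist",u,v,.086,M)[:2] for u,v in((31,68),(463,59),(432,345),(82,348))]);print(P.round(4),P.mean(0))
for a,b in((0,1),(3,2)):
    x=P[a]-P[b]; print(np.degrees(np.arctan2(-x[0],x[1])),np.linalg.norm(x))
E
```

```text
[0.5262 0.0544 0.127 ]
[0.4962 0.0529 0.127 ]
[ 0.5378 -0.0102  0.127 ]
[ 0.5012 -0.0133  0.127 ]
[[ 0.5997  0.1537]
 [ 0.6196 -0.098 ]
 [ 0.4255 -0.1143]
 [ 0.4091  0.1404]] [0.5134995  0.02046885]
4.4996883216747054 0.25256691529982994
3.682775292314294 0.255259772687718
```

Call:
{"api": "arm_command", "payload": {"plan": [[[0, -0.008, -0.001, -0.85, -0.7, -0.3, 0.0854], [0, -0.007, -0.001, 0, 0, 0, 0.0854], [0, 0, 0, 0, 0, 0, 0.0854], [0, 0, 0, 0, 0, 0, 0.0854]]]}}

```text
t: 4.48
tool_pos: [0.5185, 0.0239, 0.1794]
tool_rot: [2.202, 0.082, -2.163]
contact_force: [-0.4, 0.1, 0.3]
opening: 0.0855
```

```bash
python3 - <<'E'
from h import *
st()
go([.511,.021,.094],np.radians(94.1))
E
```

```text
t 4.4833 pos [0.5185 0.0239 0.1794] open 0.0855 F [-0.4  0.1  0.3] q [-0.1  -0.18  1.92  0.    1.38  1.4 ]
[[0.018, 0.076, -0.997], [-0.0, -0.997, -0.076], [-1.0, 0.001, -0.018]]
shift mm [85.3  2.2  9.2]
turn deg [ 0.24 -1.03 -0.08]
```

Call:
{"api": "arm_command", "payload": {"plan": [[[0.02, 0.002, 0.005, 0, -1.0, 0, 0.0854], [0.02, 0, 0.004, 0, 0, 0, 0.0854], [0.015, 0, 0, 0, 0, 0, 0.0854], [0, 0, 0, 0, 0, 0, 0.0854], [0, 0, 0, 0, 0, 0, 0.0854], [0, 0, 0, 0, 0, 0, 0.0854]]]}}

```text
t: 4.98
tool_pos: [0.5096, 0.0219, 0.1213]
tool_rot: [2.179, 0.083, -2.181]
contact_force: [-0.2, 0.1, 0.5]
opening: 0.0854
```

```bash
python3 - <<'E'
from h import *
st(); print(ctrl.get_obs()["dq"])
go([.511,.021,.094],np.radians(94.1))
E
```

```text
t 4.9833 pos [0.5096 0.0219 0.1213] open 0.0854 F [-0.2  0.1  0.5] q [-0.1  -0.13  1.98 -0.    1.29  1.39]
[[-0.001, 0.078, -0.997], [-0.002, -0.997, -0.078], [-1.0, 0.002, 0.001]]
[-2.61387920e-05  2.02327413e-03 -4.94397275e-03  1.38710577e-03
  2.62750513e-03  2.81878216e-04]
shift mm [27.3  1.  -1.3]
turn deg [ 0.39  0.07 -0.12]
```

Good, that was precise. I go down and squeeze.

Call:
{"api": "arm_command", "payload": {"plan": [[[0.012, 0.001, -0.001, 0.4, 0, 0, 0.0854], [0.012, 0, 0, 0, 0, 0, 0.0854], [0.003, 0, 0, 0, 0, 0, 0.0854], [0, 0, 0, 0, 0, 0, 0.0854], [0, 0, 0, 0, 0, 0, 0.06], [0, 0, 0, 0, 0, 0, 0.04], [0, 0, 0, 0, 0, 0, 0.03], [0, 0, 0, 0, 0, 0, 0.03], [0, 0, 0, 0, 0, 0, 0.03], [0, 0, 0, 0, 0, 0, 0.03], [0, 0, 0, 0, 0, 0, 0.03], [0, 0, 0, 0, 0, 0, 0.03]]], "squeeze": 40}}

```text
t: 5.98
tool_pos: [0.5131, 0.0209, 0.0962]
tool_rot: [2.189, 0.075, -2.18]
contact_force: [0.3, -0.5, 0.4]
opening: 0.0402
```

```bash
python3 - <<'E'
from h import *
st(); look("wrist","w3")
E
```

```text
t 5.9833 pos [0.5131 0.0209 0.0962] open 0.0402 F [ 0.3 -0.5  0.4] q [-0.1  -0.09  1.99 -0.    1.24  1.4 ]
[[0.004, 0.071, -0.997], [-0.002, -0.997, -0.071], [-1.0, 0.002, -0.004]]
```

View pics/w3.png

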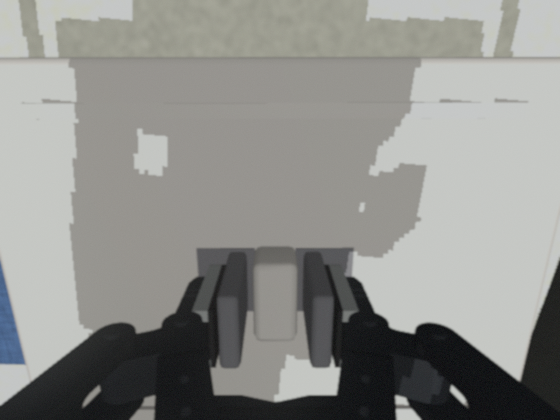

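Call:
{"api": "arm_command", "payload": {"plan": [[[-0.005, 0, 0, 0, 0, 0, 0.03], [-0.015, 0, 0, 0, 0, 0, 0.03], [-0.025, 0, 0, 0, 0, 0, 0.03], [-0.025, 0, 0, 0, 0, 0, 0.03], [-0.025, 0, 0, 0, 0, 0, 0.03], [-0.015, 0, 0, 0, 0, 0, 0.03], [0, 0, 0, 0, 0, 0, 0.03], [0, 0, 0, 0, 0, 0, 0.03]]]}}

```text
t: 6.7
tool_pos: [0.5089, 0.0213, 0.2067]
tool_rot: [2.177, 0.076, -2.192]
contact_force: [-0.0, -0.2, -3.3]
opening: 0.0407
```

```bash
python3 - <<'E'
from h import *
st(); get_image("scene"); marks("scene",["cover_grip","rest_mat"]); go([.479,-.320,.20],np.radians(94.1))
E
```

```text
t 6.7 pos [0.5089 0.0213 0.2067] open 0.0407 F [-0.  -0.2 -3.3] q [-0.1  -0.21  1.9  -0.    1.46  1.4 ]
[[-0.007, 0.071, -0.997], [-0.001, -0.997, -0.071], [-1.0, 0.001, 0.007]]
scene cover_grip 0.96 [0.507 0.02  0.217] [289. 181.]
scene rest_mat 0.81 [ 0.479 -0.323 -0.002] [192. 304.]
shift mm [  5.5 338.5  53.2]
turn deg [-0.04  0.57 -0.01]
```

The cover is lifted (F_z −3.3 N, which matches 0.28 kg). Next I move to the mat.

Call:
{"api": "arm_command", "payload": {"plan": [[[0, 0.012, 0.002, 0, 0, 0, 0.03], [0, 0.024, 0.004, 0, 0, 0, 0.03], [0, 0.03, 0.005, 0, 0, 0, 0.03], [0, 0.03, 0.005, 0, 0, 0, 0.03], [0, 0.03, 0.005, 0, 0, 0, 0.03], [0, 0.03, 0.005, 0, 0, 0, 0.03], [0, 0.03, 0.005, 0, 0, 0, 0.03], [0, 0.03, 0.005, 0, 0, 0, 0.03], [0, 0.03, 0.005, 0, 0, 0, 0.03], [0, 0.03, 0.005, 0, 0, 0, 0.03], [0, 0.024, 0.004, 0, 0, 0, 0.03], [0, 0.012, 0.002, 0, 0, 0, 0.03], [0, 0, 0, 0, 0, 0, 0.03], [0, 0, 0, 0, 0, 0, 0.03], [0, 0, 0, 0, 0, 0, 0.03]]]}}

```text
t: 8.1
tool_pos: [0.4629, -0.3091, 0.1796]
tool_rot: [2.144, 0.097, -2.241]
contact_force: [-0.3, 0.3, -3.0]
opening: 0.0406
```

```bash
python3 - <<'E'
from h import *
st(); go([.479,-.320,.055],np.radians(94.1))
E
```

```text
t 8.1 pos [ 0.4629 -0.3091  0.1796] open 0.0406 F [-0.3  0.3 -3. ] q [-0.71 -0.04  1.8  -0.02  1.43  0.79]
[[-0.045, 0.071, -0.996], [0.015, -0.997, -0.072], [-0.999, -0.019, 0.044]]
shift mm [123.5  14.3 -20.7]
turn deg [0.01 2.49 1.06]
```

Call:
{"api": "arm_command", "payload": {"plan": [[[0, 0.006, -0.008, 0, 2.5, 1.06, 0.03], [0.02, 0.006, -0.007, 0, 0, 0, 0.03], [0.03, 0, 0, 0, 0, 0, 0.03], [0.03, 0, 0, 0, 0, 0, 0.03], [0.02, 0, 0, 0, 0, 0, 0.03], [0, 0, 0, 0, 0, 0, 0.03], [0, 0, 0, 0, 0, 0, 0.03]]]}}

```text
t: 8.68
tool_pos: [0.4824, -0.312, 0.0772]
tool_rot: [2.184, 0.091, -2.174]
contact_force: [1.7, 0.6, -2.7]
opening: 0.0402
```

```bash
python3 - <<'E'
from h import *
st(); go([.479,-.320,.036],np.radians(94.1))
E
```

```text
t 8.6833 pos [ 0.4824 -0.312   0.0772] open 0.0402 F [ 1.7  0.6 -2.7] q [-0.71  0.08  1.86  0.    1.2   0.78]
[[0.005, 0.083, -0.997], [0.001, -0.997, -0.083], [-1.0, -0.0, -0.005]]
shift mm [41.1  7.7  4.3]
turn deg [ 0.65 -0.27  0.01]
```

Call:
{"api": "arm_command", "payload": {"plan": [[[0.015, 0.004, 0.002, 0.6, 0, 0, 0.03], [0.015, 0.003, 0.002, 0, 0, 0, 0.03], [0.006, 0, 0, 0, 0, 0, 0.03], [0.002, 0, 0, 0, 0, 0, 0.03], [0.0, 0, 0, 0, 0, 0, 0.03], [0, 0, 0, 0, 0, 0, 0.03]]]}}

```text
t: 9.18
tool_pos: [0.4844, -0.3187, 0.0469]
tool_rot: [2.193, 0.078, -2.165]
contact_force: [0.4, 0.7, -2.0]
opening: 0.0399
```

```bash
python3 - <<'E'
from h import *
st()
E
```

```text
t 9.1833 pos [ 0.4844 -0.3187  0.0469] open 0.0399 F [ 0.4  0.7 -2. ] q [-0.71  0.12  1.87  0.    1.14  0.78]
[[0.013, 0.078, -0.997], [-0.006, -0.997, -0.078], [-1.0, 0.007, -0.013]]
```

Call:
{"api": "arm_command", "payload": {"plan": [[[0.005, 0, 0.002, 0.3, -0.7, -0.4, 0.03], [0.004, 0, 0, 0, 0, 0, 0.03], [0.003, 0, 0, 0, 0, 0, 0.03], [0.0, 0, 0, 0, 0, 0, 0.03], [0, 0, 0, 0, 0, 0, 0.03]]]}}

```text
t: 9.6
tool_pos: [0.4847, -0.3203, 0.0378]
tool_rot: [2.188, 0.076, -2.178]
contact_force: [-0.5, -0.5, -3.3]
opening: 0.0397
```

```bash
python3 - <<'E'
from h import *
st()
E
```

```text
t 9.6 pos [ 0.4847 -0.3203  0.0378] open 0.0397 F [-0.5 -0.5 -3.3] q [-0.71  0.14  1.86  0.    1.13  0.79]
[[0.004, 0.072, -0.997], [-0.003, -0.997, -0.072], [-1.0, 0.003, -0.004]]
```

Call:
{"api": "arm_command", "payload": {"plan": [[[0.002, 0, 0, 0, 0, 0, 0.03], [0.001, 0, 0, 0, 0, 0, 0.03], [0, 0, 0, 0, 0, 0, 0.03], [0, 0, 0, 0, 0, 0, 0.05], [0, 0, 0, 0, 0, 0, 0.07], [0, 0, 0, 0, 0, 0, 0.0854], [0, 0, 0, 0, 0, 0, 0.0854], [0, 0, 0, 0, 0, 0, 0.0854], [0, 0, 0, 0, 0, 0, 0.0854], [-0.015, 0, 0, 0, 0, 0, 0.0854], [-0.035, 0, 0, 0, 0, 0, 0.0854], [-0.04, 0, 0, 0, 0, 0, 0.0854], [-0.04, 0, 0, 0, 0, 0, 0.0854], [-0.04, 0, 0, 0, 0, 0, 0.0854], [-0.03, 0, 0, 0, 0, 0, 0.0854], [0, 0, 0, 0, 0, 0, 0.0854], [0, 0, 0, 0, 0, 0, 0.0854]]]}}

```text
t: 11.02
tool_pos: [0.4843, -0.3204, 0.2476]
tool_rot: [2.19, 0.072, -2.173]
contact_force: [-0.4, 0.5, -1.3]
opening: 0.0854
```

```bash
python3 - <<'E'
from h import *
st(); look("top","top1"); marks("top",["cover_grip","jar1_mid"]); 
get_image("scene"); marks("scene",["cover_grip","jar1_mid","amber_mid"])
im,M=look("wrist","w4"); marks("wrist",["cover_grip"],M)
go([.43,.39,.25],np.radians(94.1))
E
```

```text
t 11.0167 pos [ 0.4843 -0.3204  0.2476] open 0.0854 F [-0.4  0.5 -1.3] q [-0.71 -0.07  1.71  0.    1.49  0.79]
[[0.008, 0.072, -0.997], [-0.006, -0.997, -0.072], [-1.0, 0.007, -0.007]]
top cover_grip 0.21 [0.441 0.28  0.038] [204. 229.]
scene cover_grip 0.77 [ 0.481 -0.319  0.045] [192. 293.]
scene cover_grip 0.44 [ 0.505  0.021 -0.   ] [288. 237.]
scene amber_mid 0.86 [0.438 0.28  0.039] [327. 175.]
scene amber_mid 0.72 [0.705 0.266 0.032] [395. 218.]
wrist cover_grip 0.67 [ 0.481 -0.319  0.043] [274. 182.]
shift mm [  -7.7 -711.3    1.9]
turn deg [ 0.03 -0.14 -0.1 ]
```

View pics/top1.png

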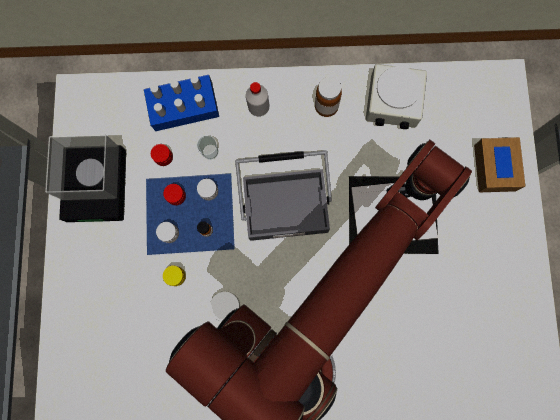

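Call:
{"api": "arm_command", "payload": {"plan": [[[0, -0.02, -0.0037, 0, 0, 0, 0.0854], [0, -0.038, -0.0037, 0, 0, 0, 0.0854], [0, -0.038, -0.0037, 0, 0, 0, 0.0854], [0, -0.038, -0.0037, 0, 0, 0, 0.0854], [0, -0.038, -0.0037, 0, 0, 0, 0.0854], [0, -0.038, -0.0037, 0, 0, 0, 0.0854], [0, -0.038, -0.0037, 0, 0, 0, 0.0854], [0, -0.038, -0.0037, 0, 0, 0, 0.0854], [0, -0.038, -0.0037, 0, 0, 0, 0.0854], [0, -0.038, -0.0037, 0, 0, 0, 0.0854], [0, -0.038, -0.0037, 0, 0, 0, 0.0854], [0, -0.038, -0.0037, 0, 0, 0, 0.0854], [0, -0.038, -0.0037, 0, 0, 0, 0.0854], [0, -0.038, -0.0037, 0, 0, 0, 0.0854], [0, -0.038, -0.0037, 0, 0, 0, 0.0854], [0, -0.038, -0.0037, 0, 0, 0, 0.0854], [0, -0.035, -0.0037, 0, 0, 0, 0.0854], [0, -0.015, 0, 0, 0, 0, 0.0854], [0, 0, 0, 0, 0, 0, 0.0854]]]}}

```text
t: 13.05
tool_pos: [0.4972, 0.3527, 0.2315]
tool_rot: [2.177, 0.072, -2.199]
contact_force: [0.2, -0.3, -0.4]
opening: 0.0855
```

Call:
{"api": "arm_command", "payload": {"plan": [[[0, 0, 0, -7, 0, 0, 0.0854], [0, 0, 0, -7, 0, 0, 0.0854], [0, 0, 0, -7, 0, 0, 0.0854], [0, 0, 0, -7, 0, 0, 0.0854], [0, 0, 0, -7, 0, 0, 0.0854], [0, 0, 0, -7, 0, 0, 0.0854], [0, 0, 0, -7, 0, 0, 0.0854], [0, 0, 0, -7, 0, 0, 0.0854], [0, 0, 0, -7, 0, 0, 0.0854], [0, 0, 0, -7, 0, 0, 0.0854], [0, 0, 0, -7, 0, 0, 0.0854], [0, 0, 0, -7, 0, 0, 0.0854], [0, 0, 0, -6, 0, 0, 0.0854], [0, 0, 0, 0, 0, 0, 0.0854], [0, 0, 0, 0, 0, 0, 0.0854]]]}}

```text
t: 14.3
tool_pos: [0.4959, 0.3396, 0.2219]
tool_rot: [1.113, 1.265, -1.155]
contact_force: [-0.1, -0.4, -0.9]
opening: 0.0853
```

```bash
python3 - <<'E'
from h import *
st(); im,M=look("wrist","w5"); marks("wrist",["jar1_mid","jar2_mid","amber_mid"],M)
get_image("top"); marks("top",["jar1_mid","jar2_mid","amber_mid"]); 
get_image("scene"); marks("scene",["jar1_mid"])
go([.433,.396,.2],np.radians(4.1))
E
```

```text
t 14.3 pos [0.4959 0.3396 0.2219] open 0.0853 F [-0.1 -0.4 -0.9] q [ 0.48  0.02  1.66 -0.    1.49  0.37]
[[-0.023, 0.994, 0.103], [-0.013, 0.103, -0.995], [-1.0, -0.024, 0.011]]
wrist amber_mid 0.61 [0.441 0.275 0.044] [214. 242.]
top amber_mid 0.75 [0.443 0.278 0.04 ] [204. 228.]
shift mm [ 23.  -56.1 -62. ]
turn deg [2.01 0.6  1.35]
```

View pics/w5.png

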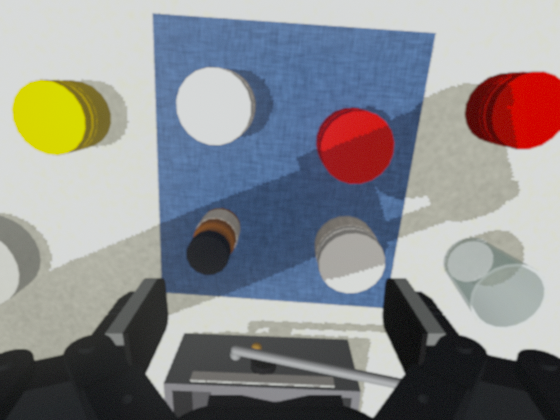

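White jars show at (215,106) and (350,263), the red decoy at (355,145) and the amber bottle at (212,245).

```bash
python3 - <<'E'
from h import *
M=c2w("wrist")
for u,v in((215,106),(350,263),(355,145)): print(ray("wrist",u,v,.05,M))
go([.434,.396,.12],np.radians(4.1))
E
```

```text
[0.43703293 0.39903987 0.05      ]
[0.56996534 0.27214    0.05      ]
[0.55570884 0.38021959 0.05      ]
shift mm [103.  -53.2 -62.7]
turn deg [2.01 0.6  1.35]
```

Call:
{"api": "arm_command", "payload": {"plan": [[[0, -0.012, -0.012, 2, 0.6, 1.35, 0.0854], [0.02, -0.024, -0.026, 0, 0, 0, 0.0854], [0.03, -0.02, -0.024, 0, 0, 0, 0.0854], [0.03, 0, 0, 0, 0, 0, 0.0854], [0.02, 0, 0, 0, 0, 0, 0.0854], [0, 0, 0, 0, 0, 0, 0.0854], [0, 0, 0, 0, 0, 0, 0.0854]]]}}

```text
t: 15.38
tool_pos: [0.4355, 0.4022, 0.123]
tool_rot: [1.167, 1.238, -1.151]
contact_force: [-0.2, -0.8, 0.8]
opening: 0.0854
```

```bash
python3 - <<'E'
from h import *
st(); go([.435,.397,.012],np.radians(4.1))
E
```

```text
t 15.3833 pos [0.4355 0.4022 0.123 ] open 0.0854 F [-0.2 -0.8  0.8] q [ 0.62  0.06  1.79 -0.    1.28  0.55]
[[0.008, 0.998, 0.067], [0.005, 0.067, -0.998], [-1.0, 0.009, -0.004]]
shift mm [111.   -1.8   5.6]
turn deg [-0.23 -0.25 -0.5 ]
```

Call:
{"api": "arm_command", "payload": {"plan": [[[0.02, -0.001, 0.003, 0, -0.2, -0.5, 0.0854], [0.03, 0, 0.002, 0, 0, 0, 0.0854], [0.03, 0, 0, 0, 0, 0, 0.0854], [0.018, 0, 0, 0, 0, 0, 0.0854], [0.005, 0, 0, 0, 0, 0, 0.0854], [0, 0, 0, 0, 0, 0, 0.0854], [0, 0, 0, 0, 0, 0, 0.0854], [0, 0, 0, 0, 0, 0, 0.07], [0, 0, 0, 0, 0, 0, 0.055], [0, 0, 0, 0, 0, 0, 0.05], [0, 0, 0, 0, 0, 0, 0.05], [0, 0, 0, 0, 0, 0, 0.05], [0, 0, 0, 0, 0, 0, 0.05]]], "squeeze": 30}}

```text
t: 16.47
tool_pos: [0.447, 0.4012, 0.0296]
tool_rot: [1.183, 1.234, -1.141]
contact_force: [-0.1, 0.2, -1.5]
opening: 0.0611
```

```bash
python3 - <<'E'
from h import *
st(); look("wrist","w6")
E
```

```text
t 16.4667 pos [0.447  0.4012 0.0296] open 0.0611 F [-0.1  0.2 -1.5] q [0.61 0.19 1.83 0.   1.1  0.54]
[[0.02, 0.998, 0.063], [0.015, 0.063, -0.998], [-1.0, 0.021, -0.014]]
```

View pics/w6.png

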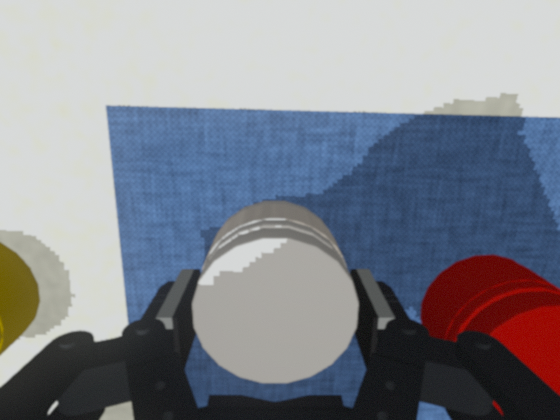

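Call:
{"api": "arm_command", "payload": {"plan": [[[0, 0, 0, 0, 0, 0, 0.07], [0, 0, 0, 0, 0, 0, 0.0854], [0, 0, 0, 0, -0.8, -1.2, 0.0854], [0.006, 0, 0, 0, 0, 0, 0.0854], [0.006, 0, 0, 0, 0, 0, 0.0854], [0, 0, 0, 0, 0, 0, 0.0854], [0, 0, 0, 0, 0, 0, 0.0854]]]}}

```text
t: 17.1
tool_pos: [0.4471, 0.4015, 0.0167]
tool_rot: [1.163, 1.238, -1.161]
contact_force: [-0.0, -0.1, 0.4]
opening: 0.0851
```

```bash
python3 - <<'E'
from h import *
st(); get_image("top"); marks("top",["jar1_mid","jar2_mid"]); im,M=look("wrist","w7");marks("wrist",["jar1_mid"],M)
go([.435,.397,.012],np.radians(4.1))
E
```

```text
t 17.1 pos [0.4471 0.4015 0.0167] open 0.0851 F [-0.  -0.1  0.4] q [ 0.61  0.22  1.81 -0.    1.11  0.54]
[[0.001, 0.998, 0.063], [0.0, 0.063, -0.998], [-1.0, 0.001, -0.0]]
top jar1_mid 0.46 [0.704 0.268 0.038] [208. 149.]
shift mm [  5.4 -12.8   3.9]
turn deg [-0.47 -0.03 -0.12]
```

Level now at z 0.017. I close, lift and check the grip.

Call:
{"api": "arm_command", "payload": {"plan": [[[0.004, 0, 0.002, 0, 0, 0, 0.0854], [0, 0, 0, 0, 0, 0, 0.07], [0, 0, 0, 0, 0, 0, 0.055], [0, 0, 0, 0, 0, 0, 0.05], [0, 0, 0, 0, 0, 0, 0.05], [0, 0, 0, 0, 0, 0, 0.05], [0, 0, 0, 0, 0, 0, 0.05], [-0.01, 0, 0, 0, 0, 0, 0.05], [-0.025, 0, 0, 0, 0, 0, 0.05], [-0.035, 0, 0, 0, 0, 0, 0.05], [-0.035, 0, 0, 0, 0, 0, 0.05], [-0.035, 0, 0, 0, 0, 0, 0.05], [-0.015, 0, 0, 0, 0, 0, 0.05], [0, 0, 0, 0, 0, 0, 0.05], [0, 0, 0, 0, 0, 0, 0.05]]], "squeeze": 40}}

```text
t: 18.6
tool_pos: [0.4451, 0.3979, 0.1759]
tool_rot: [1.16, 1.239, -1.165]
contact_force: [-0.9, -0.0, -1.5]
opening: 0.0613
```

```bash
python3 - <<'E'
from h import *
st(); look("wrist","w8")
a=np.radians(4.1); c=np.array([.511,.021]); Y=np.array([-np.sin(a),np.cos(a)])
for s in(-.055,.055): print(c+Y*s)
go(np.r_[c-Y*.055,.15],a)
E
```

```text
t 18.6 pos [0.4451 0.3979 0.1759] open 0.0613 F [-0.9 -0.  -1.5] q [ 0.61  0.03  1.73 -0.    1.38  0.54]
[[-0.002, 0.998, 0.063], [-0.002, 0.063, -0.998], [-1.0, -0.002, 0.002]]
[ 0.51493236 -0.03385924]
[0.50706764 0.07585924]
shift mm [ 26.5  42.4 435.3]
turn deg [-0.46  0.12  0.14]
```

View pics/w8.png

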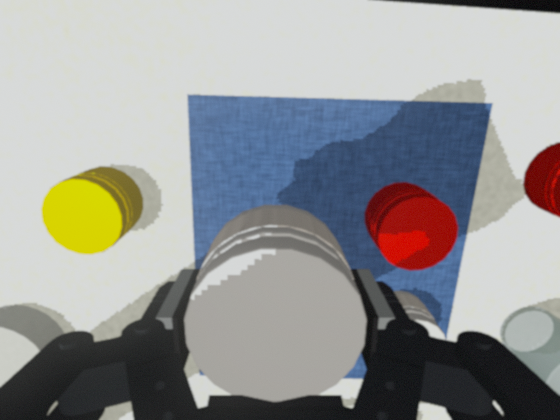

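Call:
{"api": "arm_command", "payload": {"plan": [[[0, 0.002, 0.015, 0, 0, 0, 0.05], [0, 0.003, 0.03, 0, 0, 0, 0.05], [0, 0.003, 0.036, 0, 0, 0, 0.05], [0, 0.003, 0.036, 0, 0, 0, 0.05], [0, 0.004, 0.036, 0, 0, 0, 0.05], [0, 0.004, 0.036, 0, 0, 0, 0.05], [0, 0.004, 0.036, 0, 0, 0, 0.05], [0, 0.004, 0.036, 0, 0, 0, 0.05], [0, 0.004, 0.036, 0, 0, 0, 0.05], [0, 0.004, 0.036, 0, 0, 0, 0.05], [0, 0.003, 0.036, 0, 0, 0, 0.05], [0, 0.002, 0.025, 0, 0, 0, 0.05], [0, 0, 0.01, 0, 0, 0, 0.05], [0, 0, 0, 0, 0, 0, 0.05], [0, 0, 0, 0, 0, 0, 0.05], [0, 0, 0, 0, 0, 0, 0.05]]]}}

```text
t: 19.98
tool_pos: [0.4911, -0.0313, 0.1415]
tool_rot: [1.127, 1.275, -1.21]
contact_force: [0.4, -0.2, -1.4]
opening: 0.0614
```

```bash
python3 - <<'E'
from h import *
st(); go([.515,-.034,.15],np.radians(4.1))
E
```

```text
t 19.9833 pos [ 0.4911 -0.0313  0.1415] open 0.0614 F [ 0.4 -0.2 -1.4] q [-0.2  -0.16  1.97 -0.02  1.39 -0.26]
[[-0.06, 0.996, 0.063], [-0.011, 0.063, -0.998], [-0.998, -0.06, 0.008]]
shift mm [-9.9 23.1  4.2]
turn deg [-0.48  0.42  3.45]
```

Call:
{"api": "arm_command", "payload": {"plan": [[[0, 0.008, 0.002, -0.5, 0.4, 3.5, 0.05], [0, 0.008, 0.002, 0, 0, 0, 0.05], [0, 0.006, 0, 0, 0, 0, 0.05], [0, 0, 0, 0, 0, 0, 0.05], [0, 0, 0, 0, 0, 0, 0.05], [0, 0, 0, 0, 0, 0, 0.05]]]}}

```text
t: 20.48
tool_pos: [0.5127, -0.0289, 0.138]
tool_rot: [1.15, 1.251, -1.154]
contact_force: [0.4, -0.2, -1.0]
opening: 0.0612
```

```bash
python3 - <<'E'
from h import *
st(); go([.515,-.034,.023],np.radians(4.1))
E
```

```text
t 20.4833 pos [ 0.5127 -0.0289  0.138 ] open 0.0612 F [ 0.4 -0.2 -1. ] q [-0.2  -0.14  1.96  0.    1.33 -0.28]
[[-0.006, 0.997, 0.079], [0.002, 0.079, -0.997], [-1.0, -0.006, -0.002]]
shift mm [115.    2.6   5.5]
turn deg [ 0.41 -0.13  0.33]
```

Call:
{"api": "arm_command", "payload": {"plan": [[[0.02, 0.002, 0.003, 0.4, 0, 0.3, 0.05], [0.03, 0, 0.002, 0, 0, 0, 0.05], [0.03, 0, 0, 0, 0, 0, 0.05], [0.015, 0, 0, 0, 0, 0, 0.05], [0.005, 0, 0, 0, 0, 0, 0.05], [0, 0, 0, 0, 0, 0, 0.05], [0, 0, 0, 0, 0, 0, 0.05]]]}}

```text
t: 21.07
tool_pos: [0.5187, -0.0323, 0.0383]
tool_rot: [1.156, 1.241, -1.151]
contact_force: [0.1, 0.3, -0.1]
opening: 0.0611
```

```bash
python3 - <<'E'
from h import *
st(); go([.515,-.034,.021],np.radians(4.1))
E
```

```text
t 21.0667 pos [ 0.5187 -0.0323  0.0383] open 0.0611 F [ 0.1  0.3 -0.1] q [-0.21  0.01  2.01  0.    1.13 -0.28]
[[0.004, 0.997, 0.075], [0.001, 0.075, -0.997], [-1.0, 0.004, -0.0]]
shift mm [17.3 -3.9  1.4]
turn deg [ 0.19 -0.01 -0.25]
```

Call:
{"api": "arm_command", "payload": {"plan": [[[0.007, -0.002, 0, 0, 0, -0.2, 0.05], [0.005, -0.001, 0, 0, 0, 0, 0.05], [0.003, 0, 0, 0, 0, 0, 0.05], [0, 0, 0, 0, 0, 0, 0.05], [0, 0, 0, 0, 0, 0, 0.05]]]}}

```text
t: 21.48
tool_pos: [0.519, -0.0331, 0.0267]
tool_rot: [1.156, 1.236, -1.148]
contact_force: [0.2, -0.0, -1.6]
opening: 0.0609
```

```bash
python3 - <<'E'
from h import *
st()
E
```

```text
t 21.4833 pos [ 0.519  -0.0331  0.0267] open 0.0609 F [ 0.2 -0.  -1.6] q [-0.21  0.02  2.01  0.    1.1  -0.28]
[[0.008, 0.997, 0.075], [-0.002, 0.075, -0.997], [-1.0, 0.008, 0.002]]
```

Call:
{"api": "arm_command", "payload": {"plan": [[[0.003, 0, 0, 0, 0, -0.3, 0.05], [0.003, 0, 0, 0, 0, 0, 0.05], [0, 0, 0, 0, 0, 0, 0.05], [0, 0, 0, 0, 0, 0, 0.05]]]}}

```text
t: 21.82
tool_pos: [0.5207, -0.0335, 0.0221]
tool_rot: [1.154, 1.237, -1.151]
contact_force: [-0.4, -0.0, -0.2]
opening: 0.0607
```

```bash
python3 - <<'E'
from h import *
st()
E
```

```text
t 21.8167 pos [ 0.5207 -0.0335  0.0221] open 0.0607 F [-0.4 -0.  -0.2] q [-0.21  0.04  2.01 -0.    1.09 -0.28]
[[0.006, 0.997, 0.075], [-0.003, 0.075, -0.997], [-1.0, 0.006, 0.003]]
```

Seated (vertical load is gone). I release, rise, and head back toward jar B at (0.571, 0.272).

Call:
{"api": "arm_command", "payload": {"plan": [[[0, 0, 0, 0, 0, 0, 0.065], [0, 0, 0, 0, 0, 0, 0.075], [0, 0, 0, 0, 0, 0, 0.0854], [0, 0, 0, 0, 0, 0, 0.0854], [-0.01, 0, 0, 0, 0, 0, 0.0854], [-0.025, 0, 0, 0, 0, 0, 0.0854], [-0.035, 0, 0, 0, 0, 0, 0.0854], [-0.035, 0, 0, 0, 0, 0, 0.0854], [-0.035, 0, 0, 0, 0, 0, 0.0854], [-0.025, 0, 0, 0, 0, 0, 0.0854], [0, 0, 0, 0, 0, 0, 0.0854], [0, 0, 0, 0, 0, 0, 0.0854]]]}}

```text
t: 22.82
tool_pos: [0.5181, -0.0327, 0.1981]
tool_rot: [1.154, 1.238, -1.151]
contact_force: [0.3, -0.0, -0.7]
opening: 0.0853
```

```bash
python3 - <<'E'
from h import *
st(); im,M=look("wrist","w9"); go([.571,.272,.2],np.radians(4.1))
for c in("wrist","scene","top"):
    if c!="wrist": look(c,c+"9")
    for t in("jar1_mid","jar2_mid"):
        marks(c,[t],M if c=="wrist" else None)
cv2.imwrite("pics/m9.png",np.hstack([cv2.imread("pics/w9.png")[:,:400],cv2.imread("pics/top9.png")[120:300,120:340].repeat(2,0).repeat(2,1)[:420,:400] if 0 else cv2.resize(cv2.imread("pics/top9.png")[130:290,130:340],(400,420))]))
E
```

```text
t 22.8167 pos [ 0.5181 -0.0327  0.1981] open 0.0853 F [ 0.3 -0.  -0.7] q [-0.21 -0.18  1.9  -0.    1.43 -0.28]
[[0.005, 0.997, 0.075], [-0.003, 0.075, -0.997], [-1.0, 0.005, 0.003]]
shift mm [  -2.1   75.2 -299.9]
turn deg [ 0.22  0.18 -0.34]
scene jar1_mid 0.51 [0.648 0.029 0.086] [330. 240.]
top jar2_mid 0.43 [ 0.479 -0.319  0.046] [395. 211.]
```

View pics/m9.png

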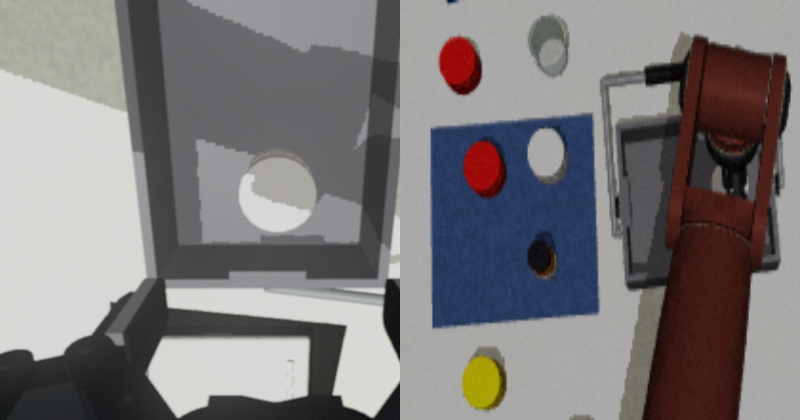

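Jar A stands in the carrier at wrist (278,190). Jar B is still in place.

Call:
{"api": "arm_command", "payload": {"plan": [[[0, 0.006, -0.02, 0.2, 0, -0.3, 0.0854], [0, 0.009, -0.036, 0, 0, 0, 0.0854], [0, 0.009, -0.036, 0, 0, 0, 0.0854], [0, 0.009, -0.036, 0, 0, 0, 0.0854], [0, 0.009, -0.036, 0, 0, 0, 0.0854], [0, 0.009, -0.036, 0, 0, 0, 0.0854], [0, 0.009, -0.036, 0, 0, 0, 0.0854], [0, 0.009, -0.03, 0, 0, 0, 0.0854], [0, 0.006, -0.02, 0, 0, 0, 0.0854], [0, 0, 0, 0, 0, 0, 0.0854], [0, 0, 0, 0, 0, 0, 0.0854], [0, 0, 0, 0, 0, 0, 0.0854]]]}}

```text
t: 24.27
tool_pos: [0.5715, 0.2704, 0.1846]
tool_rot: [1.148, 1.25, -1.174]
contact_force: [-0.5, -0.1, 0.1]
opening: 0.0855
```

```bash
python3 - <<'E'
from h import *
st(); im,M=look("wrist","w10"); g=cv2.cvtColor(im,cv2.COLOR_RGB2HSV)
m=((g[:,:,1]<60)&(g[:,:,2]>120)).astype(np.uint8); n,l,s,c=cv2.connectedComponentsWithStats(m)
for i in range(1,n):
    if 1500<s[i,4]<20000: print(s[i],c[i].round(0),ray("wrist",*c[i],.05,M).round(3))
print(px("wrist",[.571,.272,.05],M)); go([.571,.272,.1],np.radians(4.1))
E
```

```text
t 24.2667 pos [0.5715 0.2704 0.1846] open 0.0855 F [-0.5 -0.1  0.1] q [0.32 0.11 1.63 0.   1.42 0.26]
[[-0.017, 0.998, 0.067], [-0.005, 0.067, -0.998], [-1.0, -0.017, 0.004]]
[ 236  147   81   87 5305] [276. 192.] [0.571 0.274 0.05 ]
[276.46309245 193.81073945]
shift mm [84.4  1.2 -2.4]
turn deg [-0.27  0.24  1.02]
```

View pics/w10.png

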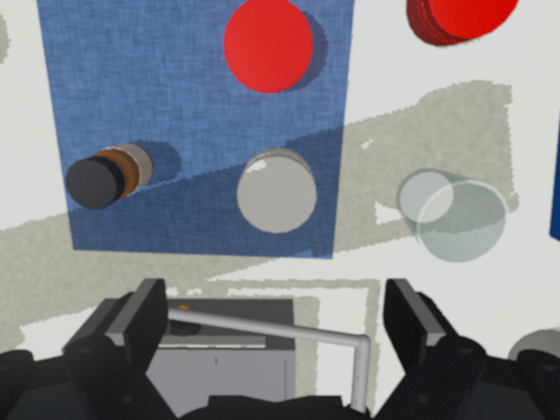

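Jar B top is at (276,192), world (0.571, 0.273). Fingers clear the red decoy and the beaker.

Call:
{"api": "arm_command", "payload": {"plan": [[[0.01, 0, -0.002, -0.3, 0.2, 1.0, 0.0854], [0.025, 0, 0, 0, 0, 0, 0.0854], [0.03, 0, 0, 0, 0, 0, 0.0854], [0.025, 0, 0, 0, 0, 0, 0.0854], [0.01, 0, 0, 0, 0, 0, 0.0854], [0, 0, 0, 0, 0, 0, 0.0854], [0, 0, 0, 0, 0, 0, 0.0854], [0, 0, 0, 0, 0, 0, 0.0854]]]}}

```text
t: 24.98
tool_pos: [0.574, 0.2631, 0.0855]
tool_rot: [1.167, 1.232, -1.16]
contact_force: [0.4, 0.2, 1.2]
opening: 0.0855
```

```bash
python3 - <<'E'
from h import *
st(); go([.571,.273,.014],np.radians(4.1))
E
```

```text
t 24.9833 pos [0.574  0.2631 0.0855] open 0.0855 F [0.4 0.2 1.2] q [ 0.31  0.19  1.72 -0.    1.23  0.25]
[[0.006, 0.998, 0.061], [-0.0, 0.061, -0.998], [-1.0, 0.006, 0.001]]
shift mm [ 71.5  -2.9 -10.1]
turn deg [-0.62  0.05 -0.37]
```

Call:
{"api": "arm_command", "payload": {"plan": [[[0, -0.002, -0.005, -0.4, 0, -0.4, 0.0854], [0.01, 0, -0.004, 0, 0, 0, 0.0854], [0.02, 0, 0, 0, 0, 0, 0.0854], [0.02, 0, 0, 0, 0, 0, 0.0854], [0.012, 0, 0, 0, 0, 0, 0.0854], [0.004, 0, 0, 0, 0, 0, 0.0854], [0, 0, 0, 0, 0, 0, 0.0854], [0, 0, 0, 0, 0, 0, 0.0854], [0, 0, 0, 0, 0, 0, 0.0854]]]}}

```text
t: 25.73
tool_pos: [0.5789, 0.2772, 0.0271]
tool_rot: [1.17, 1.233, -1.143]
contact_force: [0.2, 0.4, -0.5]
opening: 0.0853
```

```bash
python3 - <<'E'
from h import *
st(); go([.571,.273,.013],np.radians(4.1))
E
```

```text
t 25.7333 pos [0.5789 0.2772 0.0271] open 0.0853 F [ 0.2  0.4 -0.5] q [0.33 0.28 1.72 0.   1.12 0.26]
[[0.017, 0.997, 0.07], [0.006, 0.07, -0.998], [-1.0, 0.017, -0.005]]
shift mm [14.  -8.4  3.7]
turn deg [-0.11 -0.27 -0.99]
```

Call:
{"api": "arm_command", "payload": {"plan": [[[0.004, -0.004, 0.002, 0, -0.3, -1.0, 0.0854], [0.006, -0.003, 0.001, 0, 0, 0, 0.0854], [0.003, 0, 0, 0, 0, 0, 0.0854], [0, 0, 0, 0, 0, 0, 0.0854], [0, 0, 0, 0, 0, 0, 0.0854], [0, 0, 0, 0, 0, 0, 0.07], [0, 0, 0, 0, 0, 0, 0.055], [0, 0, 0, 0, 0, 0, 0.05], [0, 0, 0, 0, 0, 0, 0.05], [0, 0, 0, 0, 0, 0, 0.05], [0, 0, 0, 0, 0, 0, 0.05]]], "squeeze": 40}}

```text
t: 26.65
tool_pos: [0.5736, 0.2741, 0.0165]
tool_rot: [1.16, 1.239, -1.155]
contact_force: [-0.9, -0.2, 0.8]
opening: 0.0609
```

```bash
python3 - <<'E'
from h import *
st(); go([.507,.076,.18],np.radians(4.1))
E
```

```text
t 26.65 pos [0.5736 0.2741 0.0165] open 0.0609 F [-0.9 -0.2  0.8] q [ 0.33  0.29  1.73 -0.    1.12  0.26]
[[0.003, 0.998, 0.069], [0.001, 0.069, -0.998], [-1.0, 0.003, -0.0]]
shift mm [-163.8  -79.7  192.9]
turn deg [-0.13 -0.02 -0.18]
```

Call:
{"api": "arm_command", "payload": {"plan": [[[-0.01, 0, 0, 0, 0, 0, 0.05], [-0.025, 0, 0, 0, 0, 0, 0.05], [-0.035, 0, 0, 0, 0, 0, 0.05], [-0.035, 0, 0, 0, 0, 0, 0.05], [-0.03, 0, 0, 0, 0, 0, 0.05], [-0.01, 0, 0, 0, 0, 0, 0.05], [0, 0, 0, 0, 0, 0, 0.05], [0, 0, 0, 0, 0, 0, 0.05], [0, -0.006, 0.015, 0, 0, 0, 0.05], [0, -0.012, 0.03, 0, 0, 0, 0.05], [0, -0.014, 0.035, 0, 0, 0, 0.05], [0, -0.014, 0.035, 0, 0, 0, 0.05], [0, -0.014, 0.035, 0, 0, 0, 0.05], [0, -0.012, 0.025, 0, 0, 0, 0.05], [0, -0.006, 0.015, 0, 0, 0, 0.05], [0, 0, 0, 0, 0, 0, 0.05], [0, 0, 0, 0, 0, 0, 0.05], [0, 0, 0, 0, 0, 0, 0.05]]]}}

```text
t: 28.15
tool_pos: [0.4911, 0.0706, 0.1424]
tool_rot: [1.135, 1.269, -1.185]
contact_force: [-0.4, 0.7, -0.4]
opening: 0.0608
```

```bash
python3 - <<'E'
from h import *
st(); go([.508,.076,.12],np.radians(4.1))
E
```

```text
t 28.15 pos [0.4911 0.0706 0.1424] open 0.0608 F [-0.4  0.7 -0.4] q [-0.   -0.16  1.97 -0.    1.37 -0.08]
[[-0.039, 0.997, 0.072], [-0.004, 0.072, -0.997], [-0.999, -0.039, 0.001]]
shift mm [21.7 18.1 -4.1]
turn deg [0.02 0.07 2.23]
```

Call:
{"api": "arm_command", "payload": {"plan": [[[0, 0.006, -0.002, 0, 0, 2.2, 0.05], [0, 0.006, -0.002, 0, 0, 0, 0.05], [0.01, 0.005, 0, 0, 0, 0, 0.05], [0.01, 0, 0, 0, 0, 0, 0.05], [0, 0, 0, 0, 0, 0, 0.05], [0, 0, 0, 0, 0, 0, 0.05], [0, 0, 0, 0, 0, 0, 0.05]]]}}

```text
t: 28.73
tool_pos: [0.5079, 0.0808, 0.1153]
tool_rot: [1.147, 1.252, -1.158]
contact_force: [0.5, 0.2, -1.7]
opening: 0.0613
```

```bash
python3 - <<'E'
from h import *
st(); go([.508,.076,.027],np.radians(4.1))
E
```

```text
t 28.7333 pos [0.5079 0.0808 0.1153] open 0.0613 F [ 0.5  0.2 -1.7] q [ 0.01 -0.11  1.97  0.    1.29 -0.07]
[[-0.009, 0.997, 0.078], [-0.0, 0.078, -0.997], [-1.0, -0.009, -0.001]]
shift mm [88.3  0.5  4.9]
turn deg [ 0.39 -0.04  0.53]
```

Call:
{"api": "arm_command", "payload": {"plan": [[[0.015, 0, 0.003, 0.3, 0, 0.4, 0.05], [0.025, 0, 0.002, 0, 0, 0, 0.05], [0.025, 0, 0, 0, 0, 0, 0.05], [0.01, 0, 0, 0, 0, 0, 0.05], [0.005, 0, 0, 0, 0, 0, 0.05], [0, 0, 0, 0, 0, 0, 0.05], [0, 0, 0, 0, 0, 0, 0.05]]]}}

```text
t: 29.32
tool_pos: [0.5116, 0.076, 0.0365]
tool_rot: [1.157, 1.24, -1.152]
contact_force: [-0.2, 0.8, -1.4]
opening: 0.061
```

```bash
python3 - <<'E'
from h import *
st(); go([.508,.076,.024],np.radians(4.1))
E
```

```text
t 29.3167 pos [0.5116 0.076  0.0365] open 0.061 F [-0.2  0.8 -1.4] q [ 0.    0.    2.01  0.    1.12 -0.07]
[[0.004, 0.997, 0.073], [0.001, 0.073, -0.997], [-1.0, 0.004, -0.0]]
shift mm [12.5 -3.6 -0.3]
turn deg [ 0.11 -0.01 -0.25]
```

Call:
{"api": "arm_command", "payload": {"plan": [[[0.004, -0.001, 0, 0, 0, -0.2, 0.05], [0.004, 0, 0, 0, 0, 0, 0.05], [0.002, 0, 0, 0, 0, 0, 0.05], [0, 0, 0, 0, 0, 0, 0.05], [0, 0, 0, 0, 0, 0, 0.05]]]}}

```text
t: 29.73
tool_pos: [0.514, 0.0761, 0.0302]
tool_rot: [1.159, 1.237, -1.149]
contact_force: [-0.0, -0.3, -1.2]
opening: 0.061
```

```bash
python3 - <<'E'
from h import *
st()
E
```

```text
t 29.7333 pos [0.514  0.0761 0.0302] open 0.061 F [-0.  -0.3 -1.2] q [ 0.    0.02  2.01  0.    1.11 -0.07]
[[0.008, 0.997, 0.074], [0.0, 0.074, -0.997], [-1.0, 0.008, 0.0]]
```

Call:
{"api": "arm_command", "payload": {"plan": [[[0.004, -0.001, 0, 0, 0, -0.5, 0.05], [0.003, 0, 0, 0, 0, 0, 0.05], [0.001, 0, 0, 0, 0, 0, 0.05], [0, 0, 0, 0, 0, 0, 0.05], [0, 0, 0, 0, 0, 0, 0.05]]]}}

```text
t: 30.15
tool_pos: [0.5146, 0.076, 0.0249]
tool_rot: [1.154, 1.242, -1.155]
contact_force: [0.3, -0.2, -1.3]
opening: 0.0609
```

```bash
python3 - <<'E'
from h import *
st()
E
```

```text
t 30.15 pos [0.5146 0.076  0.0249] open 0.0609 F [ 0.3 -0.2 -1.3] q [ 0.    0.03  2.01 -0.    1.1  -0.07]
[[0.0, 0.997, 0.074], [-0.001, 0.074, -0.997], [-1.0, 0.0, 0.001]]
```

Call:
{"api": "arm_command", "payload": {"plan": [[[0.0015, 0, 0, 0, 0, 0, 0.05], [0, 0, 0, 0, 0, 0, 0.05], [0, 0, 0, 0, 0, 0, 0.065], [0, 0, 0, 0, 0, 0, 0.075], [0, 0, 0, 0, 0, 0, 0.0854], [0, 0, 0, 0, 0, 0, 0.0854], [-0.01, 0, 0, 0, 0, 0, 0.0854], [-0.025, 0, 0, 0, 0, 0, 0.0854], [-0.035, 0, 0, 0, 0, 0, 0.0854], [-0.035, 0, 0, 0, 0, 0, 0.0854], [-0.035, 0, 0, 0, 0, 0, 0.0854], [-0.03, 0, 0, 0, 0, 0, 0.0854], [-0.015, 0, 0, 0, 0, 0, 0.0854], [0, 0, 0, 0, 0, 0, 0.0854], [0, 0, 0, 0, 0, 0, 0.0854]]]}}

```text
t: 31.4
tool_pos: [0.5131, 0.0761, 0.2206]
tool_rot: [1.153, 1.244, -1.156]
contact_force: [-0.3, 0.1, -0.3]
opening: 0.0849
```

```bash
python3 - <<'E'
from h import *
st(); im,M=look("wrist","w11")
go([.481,-.10,.25],np.radians(4.1))
E
```

```text
t 31.4 pos [0.5131 0.0761 0.2206] open 0.0849 F [-0.3  0.1 -0.3] q [ 0.   -0.2   1.87 -0.    1.47 -0.07]
[[-0.001, 0.997, 0.074], [-0.001, 0.074, -0.997], [-1.0, -0.001, 0.001]]
shift mm [-29.4 -45.1 173.3]
turn deg [0.13 0.04 0.08]
```

View pics/w11.png

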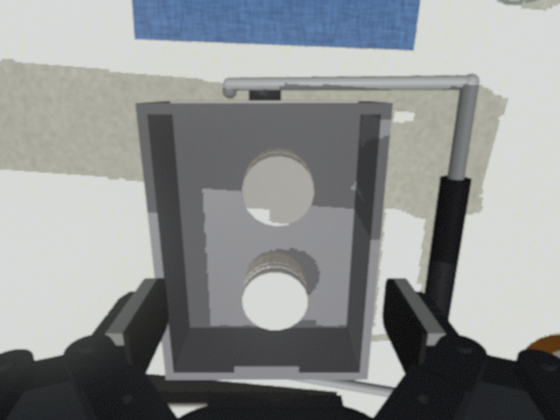

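Both jars stand in the carrier, at (278,190) and (275,295). I fit the carrier from its rim, then fetch the cover.

```bash
python3 - <<'E'
from h import *
M=c2w("wrist")
P=np.array([ray("wrist",u,v,.078,M)[:2] for u,v in((138,103),(391,103),(367,372),(167,380))]);print(P.round(4),P.mean(0))
for a,b in((0,3),(1,2),(1,0),(2,3)):
    x=P[a]-P[b]; print(np.degrees(np.arctan2(x[1],x[0])).round(2),np.linalg.norm(x).round(4))
for u,v in((278,190),(275,297)): 
    w=ray("wrist",u,v,.058,M)[:2]; a=np.radians(4.1); d=w-[.511,.021]; print("jar in carrier",d@[np.cos(a),np.sin(a)],d@[-np.sin(a),np.cos(a)])
E
```

```text
[[ 0.408   0.1377]
 [ 0.5938  0.1515]
 [ 0.6121 -0.0892]
 [ 0.4258 -0.1123]] [0.50995196 0.02192747]
94.08 0.2506
94.35 0.2413
4.24 0.1864
7.06 0.1877
jar in carrier 0.009245125560991163 0.05270562796126135
jar in carrier 0.006963922860072348 -0.04991438480366347
```

Call:
{"api": "arm_command", "payload": {"plan": [[[-0.005, -0.005, 0.02, 7, 0, 0, 0.0854], [-0.005, -0.003, 0.02, 7, 0, 0, 0.0854], [0, 0, 0.02, 7, 0, 0, 0.0854], [0, 0.005, 0.02, 7, 0, 0, 0.0854], [0, 0.01, 0.02, 7, 0, 0, 0.0854], [0, 0.015, 0.02, 7, 0, 0, 0.0854], [0, 0.02, 0.02, 7, 0, 0, 0.0854], [0, 0.02, 0.015, 7, 0, 0, 0.0854], [0, 0.025, 0.01, 7, 0, 0, 0.0854], [0, 0.025, 0.005, 7, 0, 0, 0.0854], [0, 0.025, 0, 7, 0, 0, 0.0854], [0, 0.025, 0, 7, 0, 0, 0.0854], [0, 0.025, 0, 6, 0, 0, 0.0854], [0, 0.02, 0, 0, 0, 0, 0.0854], [0, 0.01, 0, 0, 0, 0, 0.0854], [0, 0, 0, 0, 0, 0, 0.0854], [0, 0, 0, 0, 0, 0, 0.0854]]]}}

```text
t: 32.87
tool_pos: [0.5278, -0.2646, 0.1853]
tool_rot: [2.154, 0.057, -2.285]
contact_force: [0.2, 0.5, -0.2]
opening: 0.085
```

```bash
python3 - <<'E'
from h import *
st(); im,M=look("wrist","w12"); marks("wrist",["cover_grip"],M)
go([.4845,-.3203,.15],np.radians(94.1))
E
```

```text
t 32.8667 pos [ 0.5278 -0.2646  0.1853] open 0.085 F [ 0.2  0.5 -0.2] q [-0.58  0.05  1.7  -0.01  1.46  0.96]
[[-0.059, 0.026, -0.998], [0.024, -0.999, -0.027], [-0.998, -0.026, 0.059]]
wrist cover_grip 0.6 [ 0.483 -0.32   0.043] [345. 239.]
shift mm [36.9 56.  43. ]
turn deg [-2.52  3.3   1.53]
```

Call:
{"api": "arm_command", "payload": {"plan": [[[0, 0.01, 0.01, -2.5, 3.3, 1.5, 0.0854], [0.01, 0.02, 0.02, 0, 0, 0, 0.0854], [0.02, 0.018, 0.015, 0, 0, 0, 0.0854], [0.02, 0.003, 0.002, 0, 0, 0, 0.0854], [0.01, 0, 0, 0, 0, 0, 0.0854], [0, 0, 0, 0, 0, 0, 0.0854], [0, 0, 0, 0, 0, 0, 0.0854], [0, 0, 0, 0, 0, 0, 0.0854]]]}}

```text
t: 33.63
tool_pos: [0.487, -0.3109, 0.1274]
tool_rot: [2.185, 0.093, -2.167]
contact_force: [-0.2, -0.0, 0.9]
opening: 0.0856
```

```bash
python3 - <<'E'
from h import *
st(); im,M=look("wrist","w13"); marks("wrist",["cover_grip"],M)
go([.4845,-.3203,.036],np.radians(94.1))
E
```

```text
t 33.6333 pos [ 0.487  -0.3109  0.1274] open 0.0856 F [-0.2 -0.   0.9] q [-0.7   0.02  1.82  0.    1.29  0.78]
[[0.008, 0.087, -0.996], [-0.002, -0.996, -0.087], [-1.0, 0.002, -0.008]]
wrist cover_grip 0.88 [ 0.482 -0.32   0.044] [287. 229.]
shift mm [92.1  8.2  4.6]
turn deg [ 0.91 -0.53 -0.2 ]
```

View pics/w13.png

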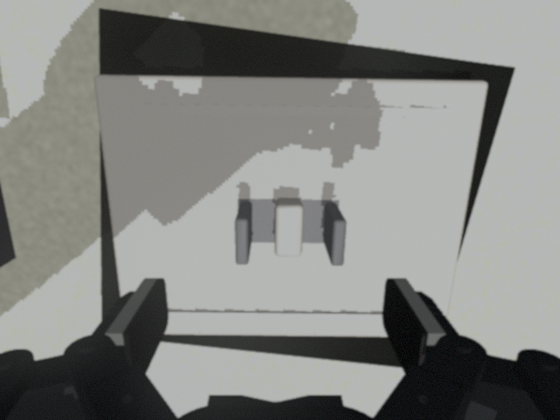

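Cover lies flat on the mat, tabs at (243,238) and (337,240). I regrasp at the same TCP pose as at the release.

Call:
{"api": "arm_command", "payload": {"plan": [[[0.01, 0.004, 0.003, 0.9, -0.5, -0.2, 0.0854], [0.02, 0.004, 0.002, 0, 0, 0, 0.0854], [0.02, 0, 0, 0, 0, 0, 0.0854], [0.01, 0, 0, 0, 0, 0, 0.0854], [0, 0, 0, 0, 0, 0, 0.0854], [0, 0, 0, 0, 0, 0, 0.0854], [0, 0, 0, 0, 0, 0, 0.0854]]]}}

```text
t: 34.32
tool_pos: [0.4871, -0.3225, 0.0702]
tool_rot: [2.189, 0.07, -2.176]
contact_force: [-0.5, -0.7, 0.2]
opening: 0.0853
```

```bash
python3 - <<'E'
from h import *
st(); go([.4845,-.3203,.035],np.radians(94.1))
E
```

```text
t 34.3167 pos [ 0.4871 -0.3225  0.0702] open 0.0853 F [-0.5 -0.7  0.2] q [-0.71  0.1   1.84 -0.    1.19  0.79]
[[0.006, 0.071, -0.997], [-0.006, -0.997, -0.071], [-1.0, 0.007, -0.006]]
shift mm [35.2 -2.7  2.7]
turn deg [-0.04 -0.32 -0.39]
```

Call:
{"api": "arm_command", "payload": {"plan": [[[0.01, -0.002, 0.003, 0, -0.3, -0.4, 0.0854], [0.012, 0, 0, 0, 0, 0, 0.0854], [0.008, 0, 0, 0, 0, 0, 0.0854], [0.002, 0, 0, 0, 0, 0, 0.0854], [0, 0, 0, 0, 0, 0, 0.0854], [0, 0, 0, 0, 0, 0, 0.0854]]]}}

```text
t: 34.82
tool_pos: [0.4852, -0.3218, 0.0376]
tool_rot: [2.188, 0.075, -2.181]
contact_force: [-0.1, 0.4, -0.5]
opening: 0.0852
```

```bash
python3 - <<'E'
from h import *
st(); go([.4845,-.3203,.035],np.radians(94.1))
E
```

```text
t 34.8167 pos [ 0.4852 -0.3218  0.0376] open 0.0852 F [-0.1  0.4 -0.5] q [-0.71  0.15  1.86  0.    1.13  0.79]
[[0.003, 0.071, -0.997], [-0.002, -0.997, -0.071], [-1.0, 0.002, -0.003]]
shift mm [ 2.6 -1.5  0.6]
turn deg [-0.04 -0.16 -0.12]
```

Call:
{"api": "arm_command", "payload": {"plan": [[[0.002, -0.0015, 0.0005, 0, 0, 0, 0.0854], [0, 0, 0, 0, 0, 0, 0.0854], [0, 0, 0, 0, 0, 0, 0.06], [0, 0, 0, 0, 0, 0, 0.04], [0, 0, 0, 0, 0, 0, 0.03], [0, 0, 0, 0, 0, 0, 0.03], [0, 0, 0, 0, 0, 0, 0.03], [0, 0, 0, 0, 0, 0, 0.03], [0, 0, 0, 0, 0, 0, 0.03], [0, 0, 0, 0, 0, 0, 0.03]]], "squeeze": 40}}

```text
t: 35.65
tool_pos: [0.4862, -0.3217, 0.0392]
tool_rot: [2.19, 0.072, -2.176]
contact_force: [0.2, -0.8, 1.4]
opening: 0.0399
```

```bash
python3 - <<'E'
from h import *
st()
E
```

```text
t 35.65 pos [ 0.4862 -0.3217  0.0392] open 0.0399 F [ 0.2 -0.8  1.4] q [-0.71  0.14  1.86  0.    1.13  0.79]
[[0.006, 0.071, -0.997], [-0.005, -0.997, -0.071], [-1.0, 0.005, -0.006]]
```

Call:
{"api": "arm_command", "payload": {"plan": [[[-0.005, 0, 0, 0, 0, 0, 0.03], [-0.015, 0, 0, 0, 0, 0, 0.03], [-0.03, 0, 0, 0, 0, 0, 0.03], [-0.035, 0, 0, 0, 0, 0, 0.03], [-0.035, 0, 0, 0, 0, 0, 0.03], [-0.025, 0, 0, 0, 0, 0, 0.03], [-0.01, 0, 0, 0, 0, 0, 0.03], [0, 0, 0, 0, 0, 0, 0.03], [0, 0, 0, 0, 0, 0, 0.03], [0, 0, 0, 0, 0, 0, 0.03]]]}}

```text
t: 36.48
tool_pos: [0.4797, -0.316, 0.1905]
tool_rot: [2.179, 0.089, -2.2]
contact_force: [-0.1, -1.1, -3.6]
opening: 0.0399
```

```bash
python3 - <<'E'
from h import *
st(); go([.5131,.0209,.20],np.radians(94.07))
E
```

```text
t 36.4833 pos [ 0.4797 -0.316   0.1905] open 0.0399 F [-0.1 -1.1 -3.6] q [-0.71 -0.03  1.76  0.    1.42  0.79]
[[-0.01, 0.071, -0.997], [0.009, -0.997, -0.071], [-1.0, -0.01, 0.009]]
shift mm [  -6.6 -333.7  -57.1]
turn deg [0.   0.52 0.57]
```

Call:
{"api": "arm_command", "payload": {"plan": [[[-0.002, -0.012, -0.002, 0, 0.5, 0.5, 0.03], [-0.003, -0.024, -0.004, 0, 0, 0, 0.03], [-0.003, -0.03, -0.005, 0, 0, 0, 0.03], [-0.003, -0.03, -0.005, 0, 0, 0, 0.03], [-0.003, -0.03, -0.005, 0, 0, 0, 0.03], [-0.003, -0.03, -0.005, 0, 0, 0, 0.03], [-0.003, -0.03, -0.005, 0, 0, 0, 0.03], [-0.002, -0.03, -0.005, 0, 0, 0, 0.03], [-0.002, -0.03, -0.005, 0, 0, 0, 0.03], [0, -0.028, -0.005, 0, 0, 0, 0.03], [0, -0.022, -0.004, 0, 0, 0, 0.03], [0, -0.01, -0.002, 0, 0, 0, 0.03], [0, 0, 0, 0, 0, 0, 0.03], [0, 0, 0, 0, 0, 0, 0.03], [0, 0, 0, 0, 0, 0, 0.03]]]}}

```text
t: 37.73
tool_pos: [0.4927, 0.0195, 0.1836]
tool_rot: [2.145, 0.105, -2.248]
contact_force: [0.6, -0.2, -2.5]
opening: 0.0399
```

```bash
python3 - <<'E'
from h import *
st(); go([.5142,.0209,.15],np.radians(94.07))
E
```

```text
t 37.7333 pos [0.4927 0.0195 0.1836] open 0.0399 F [ 0.6 -0.2 -2.5] q [-0.12 -0.2   1.94  0.02  1.46  1.38]
[[-0.048, 0.07, -0.996], [0.023, -0.997, -0.071], [-0.999, -0.026, 0.046]]
shift mm [ 32.6   1.  -23.1]
turn deg [-0.    2.64  1.51]
```

Call:
{"api": "arm_command", "payload": {"plan": [[[0, 0, -0.008, 0, 2.6, 1.5, 0.03], [0.005, 0, -0.008, 0, 0, 0, 0.03], [0.01, 0, -0.004, 0, 0, 0, 0.03], [0.005, 0, 0, 0, 0, 0, 0.03], [0, 0, 0, 0, 0, 0, 0.03], [0, 0, 0, 0, 0, 0, 0.03], [0, 0, 0, 0, 0, 0, 0.03]]]}}

```text
t: 38.32
tool_pos: [0.5102, 0.0159, 0.1573]
tool_rot: [2.18, 0.068, -2.197]
contact_force: [-0.2, -0.7, -3.4]
opening: 0.0401
```

```bash
python3 - <<'E'
from h import *
st(); go([.5142,.0209,.135],np.radians(94.07))
E
```

```text
t 38.3167 pos [0.5102 0.0159 0.1573] open 0.0401 F [-0.2 -0.7 -3.4] q [-0.11 -0.16  1.95 -0.    1.37  1.39]
[[-0.008, 0.063, -0.998], [-0.001, -0.998, -0.063], [-1.0, 0.001, 0.008]]
shift mm [22.2 -4.7 -4.5]
turn deg [-0.46  0.44 -0.05]
```

Call:
{"api": "arm_command", "payload": {"plan": [[[0.005, -0.003, -0.003, -0.4, 0.4, 0, 0.03], [0.01, -0.002, -0.001, 0, 0, 0, 0.03], [0.008, 0, 0, 0, 0, 0, 0.03], [0.002, 0, 0, 0, 0, 0, 0.03], [0, 0, 0, 0, 0, 0, 0.03], [0, 0, 0, 0, 0, 0, 0.03]]]}}

```text
t: 38.82
tool_pos: [0.5138, 0.0215, 0.1296]
tool_rot: [2.185, 0.076, -2.185]
contact_force: [0.1, -0.4, -3.1]
opening: 0.0402
```

```bash
python3 - <<'E'
from h import *
st(); go([.5142,.0209,.10],np.radians(94.07))
look("wrist","w14"); look("scene","s14"); marks("scene",["cover_grip"])
E
```

```text
t 38.8167 pos [0.5138 0.0215 0.1296] open 0.0402 F [ 0.1 -0.4 -3.1] q [-0.1  -0.13  1.96 -0.    1.31  1.4 ]
[[-0.0, 0.07, -0.998], [-0.001, -0.998, -0.07], [-1.0, 0.001, 0.0]]
shift mm [29.6  0.6 -0.4]
turn deg [-0.03  0.01 -0.04]
scene cover_grip 0.6 [0.511 0.024 0.137] [291. 203.]
```

Excellent alignment. I lower in small steps.

Call:
{"api": "arm_command", "payload": {"plan": [[[0.005, 0.0005, 0, 0, 0, 0, 0.03], [0.006, 0, 0, 0, 0, 0, 0.03], [0.004, 0, 0, 0, 0, 0, 0.03], [0, 0, 0, 0, 0, 0, 0.03], [0, 0, 0, 0, 0, 0, 0.03]]]}}

```text
t: 39.38
tool_pos: [0.5151, 0.0207, 0.115]
tool_rot: [2.189, 0.075, -2.181]
contact_force: [0.4, 0.2, -3.1]
opening: 0.0401
```

```bash
python3 - <<'E'
from h import *
st(); go([.5142,.0209,.10],np.radians(94.07))
E
```

```text
t 39.3833 pos [0.5151 0.0207 0.115 ] open 0.0401 F [ 0.4  0.2 -3.1] q [-0.1  -0.11  1.97 -0.    1.28  1.4 ]
[[0.004, 0.07, -0.998], [-0.001, -0.998, -0.07], [-1.0, 0.001, -0.003]]
shift mm [15.  -0.3  1. ]
turn deg [-0.05 -0.2  -0.08]
```

Call:
{"api": "arm_command", "payload": {"plan": [[[0.003, 0, 0.001, 0, -0.2, 0, 0.03], [0.003, 0, 0, 0, 0, 0, 0.03], [0.003, 0, 0, 0, 0, 0, 0.03], [0, 0, 0, 0, 0, 0, 0.03], [0, 0, 0, 0, 0, 0, 0.03]]]}}

```text
t: 39.8
tool_pos: [0.514, 0.0206, 0.1049]
tool_rot: [2.184, 0.075, -2.186]
contact_force: [0.5, -0.5, -3.1]
opening: 0.0401
```

```bash
python3 - <<'E'
from h import *
st(); go([.5142,.0209,.099],np.radians(94.07))
E
```

```text
t 39.8 pos [0.514  0.0206 0.1049] open 0.0401 F [ 0.5 -0.5 -3.1] q [-0.1  -0.1   1.98 -0.    1.26  1.4 ]
[[-0.0, 0.07, -0.998], [-0.001, -0.998, -0.07], [-1.0, 0.001, 0.001]]
shift mm [ 5.9 -0.3 -0.2]
turn deg [-0.05  0.03 -0.08]
```

Pegs are in with no contact force. I lower the last few millimetres.

Call:
{"api": "arm_command", "payload": {"plan": [[[0.003, 0, 0, 0, 0, 0, 0.03], [0.002, 0, 0, 0, 0, 0, 0.03], [0.002, 0, 0, 0, 0, 0, 0.03], [0, 0, 0, 0, 0, 0, 0.03], [0, 0, 0, 0, 0, 0, 0.03]]]}}

```text
t: 40.22
tool_pos: [0.5153, 0.0205, 0.1028]
tool_rot: [2.185, 0.075, -2.184]
contact_force: [-0.3, 0.9, -2.3]
opening: 0.0398
```

```bash
python3 - <<'E'
from h import *
st(); go([.5142,.0209,.099],np.radians(94.07))
E
```

```text
t 40.2167 pos [0.5153 0.0205 0.1028] open 0.0398 F [-0.3  0.9 -2.3] q [-0.1  -0.09  1.98 -0.    1.25  1.4 ]
[[0.001, 0.07, -0.998], [-0.002, -0.998, -0.07], [-1.0, 0.002, -0.0]]
shift mm [ 3.8 -0.5  1. ]
turn deg [-0.03 -0.02 -0.11]
```

Call:
{"api": "arm_command", "payload": {"plan": [[[0.003, 0, 0.001, 0, 0, 0, 0.03], [0.003, 0, 0, 0, 0, 0, 0.03], [0.003, 0, 0, 0, 0, 0, 0.03], [0.002, 0, 0, 0, 0, 0, 0.03]]]}}

```text
t: 40.55
tool_pos: [0.5157, 0.0203, 0.1014]
tool_rot: [2.184, 0.075, -2.185]
contact_force: [-6.3, 0.5, 4.7]
opening: 0.0399
```

```bash
python3 - <<'E'
from h import *
st(); go([.5142,.0209,.099],np.radians(94.07))
E
```

```text
t 40.55 pos [0.5157 0.0203 0.1014] open 0.0399 F [-6.3  0.5  4.7] q [-0.1  -0.09  1.98 -0.    1.25  1.4 ]
[[-0.0, 0.071, -0.997], [-0.002, -0.997, -0.071], [-1.0, 0.002, 0.001]]
shift mm [ 2.4 -0.7  1.5]
turn deg [ 0.01  0.03 -0.14]
```

Call:
{"api": "arm_command", "payload": {"plan": [[[0, 0, 0.0025, 0, 0, 0, 0.03], [0.002, 0, 0.001, 0, 0, 0, 0.03], [0.003, 0, 0, 0, 0, 0, 0.03], [0.003, 0, 0, 0, 0, 0, 0.03], [0.003, 0, 0, 0, 0, 0, 0.03]]]}}

```text
t: 40.97
tool_pos: [0.5134, 0.02, 0.1013]
tool_rot: [2.182, 0.075, -2.185]
contact_force: [-13.2, 0.1, 18.3]
opening: 0.04
```

```bash
python3 - <<'E'
from h import *
st(); look("scene","s15"); marks("scene",["cover_grip"]); im=cv2.imread("pics/s15.png")[170:280,220:380]
im2,M=look("wrist","w15")
cv2.imwrite("pics/m15.png",np.hstack([cv2.resize(im,None,fx=3.5,fy=3.5,interpolation=2)[:385,:],cv2.resize(cv2.imread("pics/w15.png"),(240,385))]))
E
```

```text
t 40.9667 pos [0.5134 0.02   0.1013] open 0.04 F [-13.2   0.1  18.3] q [-0.1  -0.1   1.98 -0.    1.25  1.4 ]
[[-0.001, 0.072, -0.997], [-0.003, -0.997, -0.072], [-1.0, 0.003, 0.002]]
scene cover_grip 0.69 [0.435 0.277 0.039] [326. 175.]
scene cover_grip 0.6 [0.512 0.026 0.108] [291. 211.]
```

View pics/m15.png

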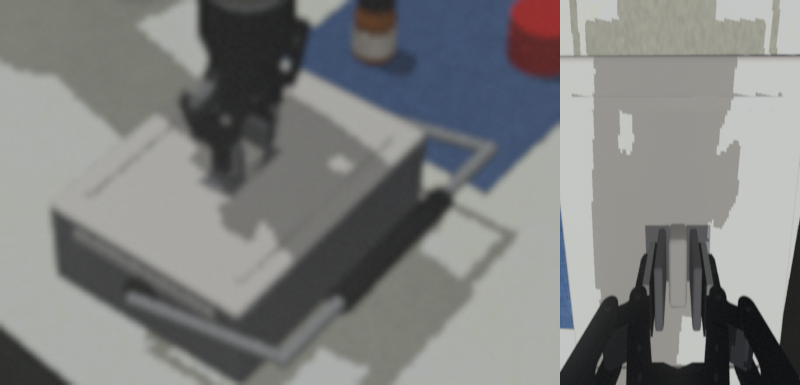

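The cover looks flush in the scene view, z 0.108, firm contact. I unload, release the tabs and rise.

Call:
{"api": "arm_command", "payload": {"plan": [[[0, 0, 0, 0, 0, 0, 0.03], [0, 0, 0, 0, 0, 0, 0.03], [0, 0, 0, 0, 0, 0, 0.05], [0, 0, 0, 0, 0, 0, 0.07], [0, 0, 0, 0, 0, 0, 0.0854], [0, 0, 0, 0, 0, 0, 0.0854], [0, 0, 0, 0, 0, 0, 0.0854], [0, 0, 0, 0, 0, 0, 0.0854]]]}}

```text
t: 41.78
tool_pos: [0.513, 0.02, 0.0999]
tool_rot: [2.182, 0.075, -2.185]
contact_force: [0.3, 0.3, -0.7]
opening: 0.0854
```

```bash
python3 - <<'E'
from h import *
st(); 
E
```

```text
t 41.7833 pos [0.513  0.02   0.0999] open 0.0854 F [ 0.3  0.3 -0.7] q [-0.1  -0.09  1.99 -0.    1.25  1.4 ]
[[-0.001, 0.071, -0.997], [-0.003, -0.997, -0.071], [-1.0, 0.002, 0.001]]
```

Call:
{"api": "arm_command", "payload": {"plan": [[[-0.01, 0, 0, 0, 0, 0, 0.0854], [-0.02, 0, 0, 0, 0, 0, 0.0854], [-0.03, 0, 0, 0, 0, 0, 0.0854], [-0.035, 0, 0, 0, 0, 0, 0.0854], [-0.03, 0, 0, 0, 0, 0, 0.0854], [-0.02, 0, 0, 0, 0, 0, 0.0854], [0, 0, 0, 0, 0, 0, 0.0854], [0, 0, 0, 0, 0, 0, 0.0854], [0, 0, 0, 0, 0, 0, 0.0854]]]}}

```text
t: 42.53
tool_pos: [0.5127, 0.0203, 0.2557]
tool_rot: [2.184, 0.075, -2.184]
contact_force: [0.0, -0.1, -0.2]
opening: 0.0854
```

```bash
python3 - <<'E'
from h import *
st(); im,M=look("wrist","w16"); marks("wrist",["cover_grip","handle_grip"],M)
get_image("scene"); marks("scene",["cover_grip","handle_grip"])
get_image("top"); marks("top",["cover_grip","handle_grip"])
E
```

```text
t 42.5333 pos [0.5127 0.0203 0.2557] open 0.0854 F [ 0.  -0.1 -0.2] q [-0.1  -0.23  1.84 -0.    1.53  1.4 ]
[[0.0, 0.071, -0.997], [-0.003, -0.997, -0.071], [-1.0, 0.003, 0.0]]
wrist cover_grip 0.8 [0.513 0.019 0.107] [275. 193.]
wrist handle_grip 0.73 [0.653 0.033 0.086] [269.   4.]
scene cover_grip 0.75 [0.51  0.022 0.112] [290. 210.]
scene handle_grip 0.6 [0.648 0.032 0.085] [330. 239.]
top cover_grip 0.74 [0.507 0.023 0.109] [285. 202.]
```

View pics/w16.png

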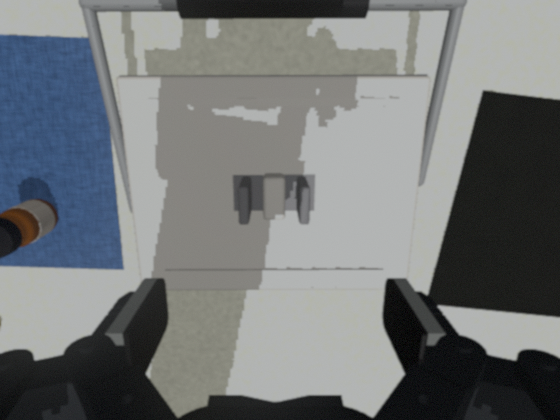

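```bash
python3 - <<'E'
from h import *
g=cv2.cvtColor(cv2.imread("pics/w16.png"),cv2.COLOR_BGR2GRAY)
for r in (180,190,200,210,218,222): print(r,g[r,226:322:2].tolist())
g=cv2.cvtColor(cv2.imread("pics/w1.png"),cv2.COLOR_BGR2GRAY)
for r in (190,205,215,220): print("w1",r,g[r,250:340:2].tolist())
M=c2w("wrist")
# predicted tab-top corners for seated cover, sprung vs squeezed
a=np.radians(4.1);X=np.array([np.cos(a),np.sin(a),0]);Y=np.array([-np.sin(a),np.cos(a),0]);c=np.array([.5115,.0205,0])
for h in(.033,.021):
  print(h,[px("wrist",c+X*i+Y*j+np.array([0,0,.127]),M).round(0).tolist() for i in(-.015,.015) for j in(h,-h)])
E
```

```text
180 [131, 130, 131, 116, 83, 78, 79, 74, 59, 56, 59, 56, 60, 77, 80, 79, 81, 79, 82, 112, 125, 128, 128, 129, 130, 129, 131, 131, 126, 107, 83, 83, 81, 81, 83, 74, 57, 58, 60, 60, 90, 122, 125, 126, 144, 176, 179, 179]
190 [131, 132, 130, 125, 88, 75, 72, 75, 79, 80, 75, 58, 59, 74, 80, 79, 78, 79, 85, 111, 128, 131, 131, 131, 131, 133, 133, 133, 129, 109, 83, 81, 92, 104, 119, 76, 52, 68, 90, 116, 119, 114, 114, 126, 150, 177, 179, 178]
200 [130, 131, 132, 126, 91, 77, 72, 76, 78, 78, 77, 63, 54, 72, 79, 79, 81, 80, 82, 112, 129, 131, 131, 132, 131, 131, 131, 132, 128, 116, 116, 126, 126, 127, 125, 98, 54, 70, 108, 121, 122, 109, 111, 125, 155, 178, 179, 179]
210 [130, 131, 131, 129, 110, 97, 81, 74, 79, 78, 76, 65, 67, 100, 102, 103, 103, 102, 98, 113, 129, 130, 131, 131, 132, 131, 132, 132, 126, 122, 147, 150, 149, 150, 150, 124, 68, 94, 120, 123, 119, 110, 135, 151, 168, 178, 179, 179]
218 [131, 131, 130, 131, 132, 132, 109, 76, 78, 80, 77, 70, 113, 132, 132, 132, 134, 133, 130, 118, 118, 123, 126, 129, 145, 173, 176, 176, 171, 172, 178, 178, 178, 178, 179, 177, 138, 98, 122, 123
[... 617 characters left out ...]
 180, 151, 130, 129, 131, 132, 131, 131, 125, 75, 60, 88, 120, 127, 124, 138, 180, 184, 184, 184, 184]
w1 215 [136, 138, 136, 113, 83, 83, 82, 75, 112, 133, 131, 132, 145, 177, 181, 182, 156, 171, 184, 183, 183, 183, 184, 184, 181, 163, 181, 183, 184, 184, 183, 184, 184, 172, 98, 90, 124, 126, 122, 149, 182, 185, 185, 184, 185]
w1 220 [136, 137, 137, 121, 83, 82, 84, 82, 118, 138, 137, 139, 168, 183, 184, 183, 177, 173, 176, 177, 178, 176, 176, 175, 178, 179, 183, 185, 184, 184, 185, 184, 184, 185, 162, 104, 123, 127, 120, 148, 182, 184, 184, 185, 184]
0.033 [[230.0, 220.0], [316.0, 220.0], [229.0, 182.0], [318.0, 182.0]]
0.021 [[246.0, 220.0], [301.0, 220.0], [245.0, 182.0], [302.0, 182.0]]
```

The tabs measure about 54.5 mm across (outer edges 238 and 309 at row 220, against a predicted 230 and 316). So they are not fully sprung out, and the cover is likely not quite home or is tilted. I measure its pose with PnP.

```bash
cat > pnp.py <<'E'
from h import *
def quad(g,guess):
    "refine 4 corners: subpixel edge along each side, line fit, intersect"
    L=[]
    for i in range(4):
        p,q=np.array(guess[i],float),np.array(guess[(i+1)%4],float); d=(q-p)/np.linalg.norm(q-p); n=np.array([-d[1],d[0]]); pts=[]
        for s in np.linspace(.12,.88,60):
            b=p+s*(q-p); t=np.arange(-7,7.1,.5)
            v=cv2.remap(g.astype(np.float32),(b[0]+t*n[0]).astype(np.float32)[None],(b[1]+t*n[1]).astype(np.float32)[None],1)[0]
            k=np.abs(np.gradient(cv2.GaussianBlur(v[None],(5,1),1)[0])); j=k.argmax()
            if k[j]>3: pts.append(b+t[j]*n)
        pts=np.array(pts,np.float32); vx,vy,x0,y0=cv2.fitLine(pts,cv2.DIST_HUBER,0,.01,.01).ravel(); L.append((np.array([x0,y0]),np.array([vx,vy])))
    out=[]
    for i in range(4):
        (a,u),(b,w)=L[i-1],L[i]; s=np.linalg.solve(np.c_[u,-w],b-a); out.append(a+s[0]*u)
    return np.array(out)
def pose(g,guess,M):
    c=calibration("wrist"); K=np.array([[c["fx"],0,c["cx"]],[0,c["fy"],c["cy"]],[0,0,1]])
    q=quad(g,guess); O=np.array([[95,125,0],[95,-125,0],[-95,-125,0],[-95,125,0]])/1000.
    ok,r,t=cv2.solvePnP(O,q.reshape(-1,1,2),K,None)
    Rw=np.array(M)[:3,:3]@cv2.Rodrigues(r)[0]; tw=(np.array(M)@np.r_[t.ravel(),1])[:3]
    e=np.linalg.norm(cv2.projectPoints(O,r,t,K,None)[0].reshape(-1,2)-q,axis=1)
    print("corners",q.round(1).tolist(),"plate top",tw.round(4),"x-axis slope",Rw[2,0].round(4),"y slope",Rw[2,1].round(4),"yaw",np.degrees(np.arctan2(Rw[1,0],Rw[0,0])).round(2),"err",e.round(2))
E
python3 - <<'E'
from pnp import *
G=lambda n:cv2.cvtColor(cv2.imread(f"pics/{n}.png"),cv2.COLOR_BGR2GRAY)
pose(G("w16"),[(118,76),(429,76),(408,291),(141,291)],c2w("wrist"))
H=np.array(calibration("wrist")["hand_eye"])
def TM(p,Rm): M=np.eye(4);M[:3,:3]=Rm;M[:3,3]=p;return M@H
pose(G("w1"),[(161,103),(419,98),(409,279),(178,283)],TM([.5306,.0385,.3073],[[0.011,0.048,-0.999],[-0.005,-0.999,-0.049],[-1,0.005,-0.011]]))
E
```

```text
corners [[117.0, 74.30000305175781], [431.70001220703125, 74.5999984741211], [407.3999938964844, 262.1000061035156], [138.89999389648438, 308.29998779296875]] plate top [0.5105 0.0077 0.0901] x-axis slope 0.0586 y slope 0.2707 yaw 3.78 err [3.93 2.32 8.73 8.46]
corners [[152.8000030517578, 103.5], [423.29998779296875, 98.5], [399.6000061035156, 286.70001220703125], [181.1999969482422, 279.3999938964844]] plate top [0.5077 0.0261 0.0866] x-axis slope 0.0671 y slope -0.1279 yaw 4.6 err [2.06 1.25 3.68 4.49]
```

Call:
{"api": "arm_command", "payload": {"plan": [[[-0.02, 0, 0.015, 0, 0, 0, 0.0854], [-0.025, 0, 0.015, 0, 0, 0, 0.0854], [-0.02, 0, 0.01, 0, 0, 0, 0.0854], [0, 0, 0, 0, 0, 0, 0.0854], [0, 0, 0, 0, 0, 0, 0.0854], [0, 0, 0, 0, 0, 0, 0.0854], [0, 0, 0, 0, 0, 0, 0.0854]]]}}

```text
t: 43.57
tool_pos: [0.4703, 0.0177, 0.317]
tool_rot: [2.173, 0.076, -2.195]
contact_force: [-0.4, -0.1, -0.2]
opening: 0.0855
```

```bash
python3 - <<'E'
from h import *
st(); im,M=look("wrist","w17"); np.save("M17.npy",M)
g=cv2.cvtColor(im,cv2.COLOR_RGB2GRAY)
a=np.radians(4.1);X=np.array([np.cos(a),np.sin(a),0]);Y=np.array([-np.sin(a),np.cos(a),0]);c=np.array([.5115,.0205,.086])
q=np.array([px("wrist",c+X*i*.095+Y*j*.125,M) for i,j in((1,1),(1,-1),(-1,-1),(-1,1))]); print(q.round(1).tolist())
# top/bottom edge rows at several columns; left/right edge cols at several rows
for u in(200,250,300,350,400):
    for v0 in(q[0,1],q[2,1]):
        v0=int(v0); print("col",u,"from row",v0-9,g[v0-9:v0+12,u].tolist())
for v in(int(q[0,1]+25),int(q[0,1]+60),int(q[0,1]+100)):
    f=(v-q[0,1])/(q[3,1]-q[0,1])
    for A,B in((0,3),(1,2)):
        u0=int(q[A,0]+f*(q[B,0]-q[A,0])); print("row",v,"from col",u0-9,g[v,u0-9:u0+10].tolist())
E
```

```text
t 43.5667 pos [0.4703 0.0177 0.317 ] open 0.0855 F [-0.4 -0.1 -0.2] q [-0.12 -0.36  1.84 -0.    1.67  1.38]
[[-0.01, 0.071, -0.997], [-0.002, -0.997, -0.071], [-1.0, 0.001, 0.01]]
[[135.9, 22.1], [412.2, 22.1], [391.7, 219.9], [156.7, 220.0]]
col 200 from row 13 [136, 137, 139, 137, 135, 134, 134, 136, 138, 140, 143, 143, 139, 132, 130, 131, 134, 134, 135, 135, 134]
col 200 from row 210 [133, 131, 132, 132, 132, 131, 131, 132, 132, 133, 132, 129, 127, 128, 133, 135, 136, 136, 137, 138, 137]
col 250 from row 13 [141, 140, 140, 139, 137, 134, 134, 134, 134, 136, 134, 136, 133, 127, 127, 131, 133, 133, 136, 134, 135]
col 250 from row 210 [132, 132, 130, 132, 132, 134, 132, 131, 132, 133, 132, 127, 120, 120, 131, 135, 136, 139, 139, 142, 142]
col 300 from row 13 [140, 142, 142, 142, 143, 141, 143, 143, 141, 141, 140, 140, 134, 127, 128, 132, 132, 135, 135, 137, 135]
col 300 from row 210 [180, 179, 179, 180, 180, 179, 180, 180, 180, 180, 179, 174, 166, 163, 174, 178, 179, 180, 180, 181, 179]
col 350 from row 13 [137, 139, 138, 139, 138, 138, 138, 136, 137, 137, 137, 138, 135, 136, 156, 17
[... 403 characters left out ...]
180]
row 47 from col 129 [142, 137, 128, 119, 106, 105, 130, 161, 174, 175, 170, 170, 173, 177, 180, 179, 178, 178, 179]
row 47 from col 400 [178, 179, 181, 180, 180, 180, 179, 178, 174, 170, 174, 175, 163, 131, 100, 98, 112, 122, 133]
row 82 from col 133 [130, 134, 140, 139, 131, 125, 114, 104, 111, 138, 159, 170, 176, 178, 179, 178, 179, 178, 178]
row 82 from col 396 [180, 180, 180, 179, 180, 180, 180, 180, 178, 168, 147, 116, 97, 104, 115, 127, 136, 140, 138]
row 122 from col 137 [178, 172, 156, 137, 132, 136, 140, 137, 123, 115, 139, 167, 176, 178, 179, 179, 178, 178, 179]
row 122 from col 392 [180, 180, 179, 179, 179, 180, 180, 180, 176, 160, 131, 113, 127, 136, 139, 135, 136, 150, 168]
```

```bash
cat > fit.py <<'E'
from h import *
from scipy.optimize import least_squares
def fit(g,M,show=True):
    a0=np.radians(4.1); g=cv2.GaussianBlur(g,(3,3),0).astype(float)
    def corners(p):
        Rm=R.from_euler("ZYX",[a0+p[3],p[4],p[5]]).as_matrix(); c=np.array([.5115,.0205,.086])+p[:3]
        return np.array([px("wrist",c+Rm@np.array([i*.095,j*.125,0]),M) for i,j in((1,1),(1,-1),(-1,-1),(-1,1))])
    q=corners(np.zeros(6)); pts=[]
    for k,(A,B) in enumerate(((0,1),(1,2),(2,3),(3,0))):
        for f in np.linspace(.08,.92,40):
            b=q[A]+f*(q[B]-q[A]); 
            if k in(1,3):
                u=np.arange(int(b[0])-9,int(b[0])+10); v=g[int(b[1]),u]; d=np.diff(v)*(1 if k==3 else -1); j=d.argmax()
                if d[j]>12: pts.append((k,u[j]+.5,int(b[1])))
            else:
                r=np.arange(int(b[1])-8,int(b[1])+9); v=g[r,int(b[0])]; w=np.minimum(v[:-6],v[6:])-v[3:-3]; j=w.argmax()
                if w[j]>3: pts.append((k,int(b[0]),r[j+3]))
    pts=np.array(pts)
    def res(p):
        q=corners(p); out=[]
        for k,u,v in pts:
            A,B=q[int(k)],q[(int(k)+1)%4]; d=(B-A)/np.linalg.norm(B-A); out.append((u-A[0])*d[1]-(v-A[1])*d[0])
        return np.r_[out]
    s=least_squares(res,np.zeros(6),loss="soft_l1",f_scale=.7,x_scale=[.01,.01,.01,.05,.05,.05]); p=s.x
    print("n per side",[int((pts[:,0]==k).sum()) for k in range(4)],"dxyz mm",(p[:3]*1000).round(1),"dyaw,pitch(+ = +x low),roll deg",np.degrees(p[3:]).round(2),"rms",np.sqrt(np.mean(res(p)**2)).round(2),"max",np.abs(res(p)).max().round(1))
    s=np.array([(k,u,v) for k,u,v in pts if k in(1,3)]); return pts,res(p)
if __name__=="__main__":
    G=lambda n:cv2.cvtColor(cv2.imread(f"pics/{n}.png"),cv2.COLOR_BGR2GRAY)
    H=np.array(calibration("wrist")["hand_eye"])
    def TM(p,Rm): M=np.eye(4);M[:3,:3]=Rm;M[:3,3]=p;return M@H
    fit(G("w17"),np.load("M17.npy"))
    fit(G("w16"),TM([.5127,.0203,.2557],[[0,0.071,-0.997],[-0.003,-0.997,-0.071],[-1,0.003,0]]))
    fit(G("w2"),TM([.5096,.0059,.1668],[[0.011,0.056,-0.998],[-0.003,-0.998,-0.056],[-1.0,0.004,-0.011]]))
    fit(G("w1"),TM([.5306,.0385,.3073],[[0.011,0.048,-0.999],[-0.005,-0.999,-0.049],[-1,0.005,-0.011]]))
E
python3 fit.py
```

```text
n per side [30, 23, 34, 28] dxyz mm [-4.3 -0.1  0.1] dyaw,pitch(+ = +x low),roll deg [ 0.38 -3.33 -1.03] rms 1.33 max 10.1
n per side [40, 22, 24, 25] dxyz mm [-3.3 -0.  -0.7] dyaw,pitch(+ = +x low),roll deg [ 0.25 -0.38 -0.67] rms 0.8 max 2.9
n per side [6, 19, 25, 35] dxyz mm [-1.9  0.1 -2.3] dyaw,pitch(+ = +x low),roll deg [ 0.02 -0.17 -0.23] rms 1.3 max 6.8
n per side [40, 22, 16, 27] dxyz mm [-1.6  0.4 -0.7] dyaw,pitch(+ = +x low),roll deg [ 0.38 -1.67 -0.57] rms 1.05 max 2.7
```

Fit: the cover is flat and within about 1 mm of seated height, so a light push on the plate should let the bolts snap under the lips. I press with closed fingertips, first on the +x half.

Call:
{"api": "arm_command", "payload": {"plan": [[[0.01, 0, -0.02, 0, 0.6, 0, 0.04], [0.025, 0, -0.03, 0, 0, 0, 0.02], [0.03, 0, -0.03, 0, 0, 0, 0], [0.03, 0, -0.015, 0, 0, 0, 0], [0.03, 0, 0, 0, 0, 0, 0], [0.03, 0, 0, 0, 0, 0, 0], [0.02, 0, 0, 0, 0, 0, 0], [0, 0, 0, 0, 0, 0, 0], [0, 0, 0, 0, 0, 0, 0], [0, 0, 0, 0, 0, 0, 0]]]}}

```text
t: 44.45
tool_pos: [0.5676, 0.0253, 0.1244]
tool_rot: [2.172, 0.079, -2.198]
contact_force: [-0.4, -0.3, 0.4]
opening: -0.0001
```

```bash
python3 - <<'E'
from h import *
st(); go([.569,.025,.087],np.radians(94.1))
E
```

```text
t 44.45 pos [0.5676 0.0253 0.1244] open -0.0001 F [-0.4 -0.3  0.4] q [-0.09  0.02  1.83 -0.    1.3   1.41]
[[-0.012, 0.072, -0.997], [-0.0, -0.997, -0.072], [-1.0, -0.001, 0.012]]
shift mm [37.4  0.4 -1.8]
turn deg [0.01 0.67 0.04]
```

Call:
{"api": "arm_command", "payload": {"plan": [[[0.01, 0, 0, 0, 0.7, 0, 0], [0.012, 0, 0, 0, 0, 0, 0], [0.006, 0, 0, 0, 0, 0, 0], [0.004, 0, 0, 0, 0, 0, 0], [0.003, 0, 0, 0, 0, 0, 0], [0.003, 0, 0, 0, 0, 0, 0]]]}}

```text
t: 44.95
tool_pos: [0.5733, 0.0248, 0.0931]
tool_rot: [2.2, 0.077, -2.168]
contact_force: [0.3, 0.0, -0.2]
opening: -0.0
```

```bash
python3 - <<'E'
from h import *
st()
E
```

```text
t 44.95 pos [0.5733 0.0248 0.0931] open -0.0 F [ 0.3  0.  -0.2] q [-0.09  0.05  1.86  0.    1.22  1.41]
[[0.015, 0.072, -0.997], [-0.001, -0.997, -0.072], [-1.0, 0.002, -0.015]]
```

Call:
{"api": "arm_command", "payload": {"plan": [[[0.003, 0, 0, 0, -0.8, 0, 0], [0.003, 0, 0, 0, 0, 0, 0], [0.003, 0, 0, 0, 0, 0, 0], [0.003, 0, 0, 0, 0, 0, 0]]]}}

```text
t: 45.28
tool_pos: [0.5744, 0.0248, 0.0859]
tool_rot: [2.182, 0.077, -2.186]
contact_force: [-13.9, 0.4, 27.3]
opening: 0.0
```

```bash
python3 - <<'E'
from h import *
st()
E
```

```text
t 45.2833 pos [0.5744 0.0248 0.0859] open 0.0 F [-13.9   0.4  27.3] q [-0.09  0.07  1.85 -0.    1.22  1.41]
[[-0.002, 0.072, -0.997], [-0.002, -0.997, -0.072], [-1.0, 0.002, 0.002]]
```

+x side is seated (plate top 0.086). Now the −x half, passing above the tabs.

Call:
{"api": "arm_command", "payload": {"plan": [[[-0.01, 0, 0, 0, 0, 0, 0], [-0.02, 0, 0, 0, 0, 0, 0], [-0.025, 0, 0, 0, 0, 0, 0], [-0.015, 0, 0, 0, 0, 0, 0], [0, 0, 0, 0, 0, 0, 0], [0, 0, 0.02, 0, 0, 0, 0], [0, 0, 0.03, 0, 0, 0, 0], [0, 0, 0.03, 0, 0, 0, 0], [0, 0, 0.025, 0, 0, 0, 0], [0, 0, 0.012, 0, 0, 0, 0], [0, 0, 0, 0, 0, 0, 0], [0, 0, 0, 0, 0, 0, 0], [0, 0, 0, 0, 0, 0, 0]]]}}

```text
t: 46.37
tool_pos: [0.4535, 0.0163, 0.1534]
tool_rot: [2.178, 0.078, -2.19]
contact_force: [-0.0, -0.4, 0.3]
opening: -0.0001
```

```bash
python3 - <<'E'
from h import *
st(); im,M=look("wrist","w18"); go([.451,.017,.093],np.radians(94.1))
g=cv2.cvtColor(im,cv2.COLOR_RGB2GRAY)
a=np.radians(4.1);X=np.array([np.cos(a),np.sin(a),0]);Y=np.array([-np.sin(a),np.cos(a),0]);c=np.array([.5100,.0205,0])
for h in(.033,.021): print(h,[px("wrist",c+X*i+Y*j+np.array([0,0,.127]),M).round(0).tolist() for i in(-.015,.015) for j in(h,-h)])
E
```

```text
t 46.3667 pos [0.4535 0.0163 0.1534] open -0.0001 F [-0.  -0.4  0.3] q [-0.13 -0.31  2.08 -0.    1.38  1.37]
[[-0.006, 0.072, -0.997], [-0.002, -0.997, -0.072], [-1.0, 0.001, 0.006]]
shift mm [60.4 -0.9  2.3]
turn deg [ 0.05  0.35 -0.06]
0.033 [[202.0, 174.0], [345.0, 175.0], [198.0, 107.0], [349.0, 107.0]]
0.021 [[228.0, 174.0], [319.0, 174.0], [225.0, 107.0], [321.0, 107.0]]
```

View pics/w18.png

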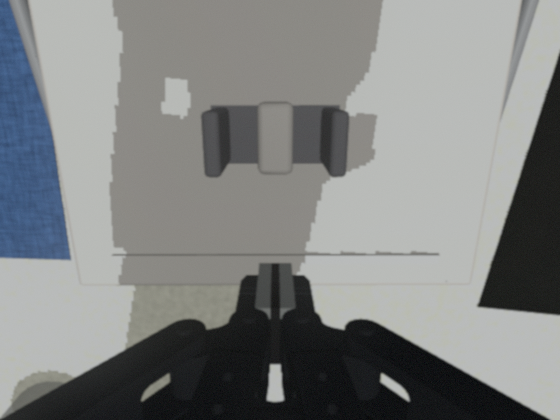

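The tabs are now at 203 and 348, against 202 and 345 predicted for sprung out. The latch engaged. A quick height check on the −x half:

Call:
{"api": "arm_command", "payload": {"plan": [[[0.02, 0, 0.002, 0, 0.35, 0, 0], [0.025, 0, 0, 0, 0, 0, 0], [0.008, 0, 0, 0, 0, 0, 0], [0.003, 0, 0, 0, 0, 0, 0], [0.003, 0, 0, 0, 0, 0, 0], [0.003, 0, 0, 0, 0, 0, 0], [0.003, 0, 0, 0, 0, 0, 0]]]}}

```text
t: 47.0
tool_pos: [0.4583, 0.0158, 0.0893]
tool_rot: [2.19, 0.078, -2.177]
contact_force: [0.2, -0.2, -0.5]
opening: -0.0001
```

```bash
python3 - <<'E'
from h import *
st()
E
```

```text
t 47.0 pos [0.4583 0.0158 0.0893] open -0.0001 F [ 0.2 -0.2 -0.5] q [-0.13 -0.23  2.12 -0.    1.24  1.37]
[[0.006, 0.073, -0.997], [-0.002, -0.997, -0.073], [-1.0, 0.002, -0.006]]
```

Height is fine. Now the handle: I rise, move over the bar, turn the jaws across it.

Call:
{"api": "arm_command", "payload": {"plan": [[[-0.01, 0, 0, 0, 0, 0, 0], [-0.03, 0, 0, 0, 0, 0, 0], [-0.035, 0, 0, 0, 0, 0, 0], [-0.035, 0, 0, 0, 0, 0, 0], [-0.03, 0, -0.01, 0, 0, 0, 0], [0, 0, -0.03, 0, 0, 0, 0], [0, 0, -0.035, 0, 0, 0, 0], [0, 0, -0.035, 0, 0, 0, 0], [0, 0, -0.035, 0, 0, 0, 0.02], [0, 0, -0.03, 0, 0, 0, 0.036], [0, 0, -0.02, 0, 0, 0, 0.036], [0, 0, 0, 0, 0, 0, 0.036], [0, 0, 0, 0, 0, 0, 0.036]]]}}

```text
t: 48.08
tool_pos: [0.6651, 0.0311, 0.2615]
tool_rot: [2.218, 0.074, -2.145]
contact_force: [-0.5, -0.4, 0.1]
opening: 0.036
```

Call:
{"api": "arm_command", "payload": {"plan": [[[0, 0, 0, -7, 0, 0, 0.036], [0, 0, 0, -7, 0, 0, 0.036], [0, 0, 0, -7, 0, 0, 0.036], [0, 0, 0, -7, 0, 0, 0.036], [0, 0, 0, -7, 0, 0, 0.036], [0, 0, 0, -7, 0, 0, 0.036], [0, 0, 0, -7, 0, 0, 0.036], [0, 0, 0, -7, 0, 0, 0.036], [0, 0, 0, -7, 0, 0, 0.036], [0, 0, 0, -7, 0, 0, 0.036], [0, 0, 0, -7, 0, 0, 0.036], [0, 0, 0, -7, 0, 0, 0.036], [0, 0, 0, -6, 0, 0, 0.036], [0, 0, 0, 0, 0, 0, 0.036], [0, 0, 0, 0, 0, 0, 0.036]]]}}

```text
t: 49.33
tool_pos: [0.6525, 0.0306, 0.2797]
tool_rot: [1.14, 1.223, -1.096]
contact_force: [0.2, 0.1, -0.1]
opening: 0.0359
```

```bash
python3 - <<'E'
from h import *
st(); im,M=look("wrist","w19"); marks("wrist",["handle_grip"],M)
for d in cut_out("wrist","handle_grip")[:1]:
    g=cv2.cvtColor(im,cv2.COLOR_RGB2GRAY); m=(d["mask"]&(g<45)).astype(np.uint8); n,l,s,c=cv2.connectedComponentsWithStats(m); i=1+s[1:,4].argmax(); print(s[i],c[i])
    for z in(.076,.086): print(ray("wrist",*c[i],z,M).round(4))
get_image("scene"); marks("scene",["handle_grip","cover_grip"]); get_image("top"); marks("top",["handle_grip"])
go([.655,.032,.14],np.radians(4.1))
E
```

```text
t 49.3333 pos [0.6525 0.0306 0.2797] open 0.0359 F [ 0.2  0.1 -0.1] q [-0.07  0.07  1.52 -0.    1.51 -0.18]
[[0.045, 0.992, 0.114], [-0.005, 0.115, -0.993], [-0.999, 0.044, 0.011]]
wrist handle_grip 0.56 [0.654 0.034 0.085] [267. 174.]
[ 258  100   23   87 1057] [268.43803217 139.58751183]
[0.6525 0.064  0.076 ]
[0.6521 0.0652 0.086 ]
scene handle_grip 0.61 [0.65  0.03  0.086] [331. 240.]
scene cover_grip 0.88 [0.511 0.024 0.107] [291. 211.]
shift mm [138.4  -3.9  -2.5]
turn deg [ 2.59  0.54 -2.48]
```

Call:
{"api": "arm_command", "payload": {"plan": [[[0, 0, 0, 2.5, 0.5, -2.5, 0.036], [0.02, 0, 0, 0, 0, 0, 0.036], [0.035, 0, 0, 0, 0, 0, 0.036], [0.035, 0, 0, 0, 0, 0, 0.036], [0.03, 0, 0, 0, 0, 0, 0.036], [0.015, 0, 0, 0, 0, 0, 0.036], [0, 0, 0, 0, 0, 0, 0.036], [0, 0, 0, 0, 0, 0, 0.036], [0, 0, 0, 0, 0, 0, 0.036]]]}}

```text
t: 50.48
tool_pos: [0.6555, 0.0305, 0.1412]
tool_rot: [1.16, 1.238, -1.158]
contact_force: [0.2, -0.2, -0.0]
opening: 0.036
```

```bash
python3 - <<'E'
from h import *
st(); im,M=look("wrist","w20"); marks("wrist",["handle_grip"],M)
go([.6545,.032,.066],np.radians(4.1))
g=cv2.cvtColor(im,cv2.COLOR_RGB2GRAY)
for v in(60,100,140,180,220):
    r=np.nonzero(g[v,180:380]<45)[0]+180
    if len(r): print(v,r.min(),r.max(),len(r),ray("wrist",(r.min()+r.max())/2,v,.083,M).round(4))
E
```

```text
t 50.4833 pos [0.6555 0.0305 0.1412] open 0.036 F [ 0.2 -0.2 -0. ] q [-0.07  0.19  1.62 -0.    1.33 -0.13]
[[0.003, 0.998, 0.068], [-0.001, 0.068, -0.998], [-1.0, 0.003, 0.001]]
wrist handle_grip 0.94 [0.654 0.029 0.085] [271. 235.]
shift mm [76.6 -2.2 -1.8]
turn deg [-0.2   0.08 -0.31]
140 254 289 19 [0.6509 0.0828 0.083 ]
180 255 290 22 [0.6529 0.061  0.083 ]
220 256 289 18 [0.6544 0.0377 0.083 ]
```

Call:
{"api": "arm_command", "payload": {"plan": [[[0.015, -0.001, -0.001, -0.2, 0, -0.3, 0.036], [0.02, 0, 0, 0, 0, 0, 0.036], [0.02, 0, 0, 0, 0, 0, 0.036], [0.01, 0, 0, 0, 0, 0, 0.036], [0.004, 0, 0, 0, 0, 0, 0.036], [0, 0, 0, 0, 0, 0, 0.036], [0, 0, 0, 0, 0, 0, 0.036], [0, 0, 0, 0, 0, 0, 0.036]]]}}

```text
t: 51.25
tool_pos: [0.6621, 0.0312, 0.0795]
tool_rot: [1.161, 1.228, -1.145]
contact_force: [0.1, 0.2, 0.4]
opening: 0.0358
```

```bash
python3 - <<'E'
from h import *
st(); go([.6545,.032,.066],np.radians(4.1))
E
```

```text
t 51.25 pos [0.6621 0.0312 0.0795] open 0.0358 F [0.1 0.2 0.4] q [-0.06  0.26  1.65 -0.    1.22 -0.14]
[[0.017, 0.997, 0.072], [-0.003, 0.072, -0.997], [-1.0, 0.017, 0.004]]
shift mm [13.3 -7.8 -1.4]
turn deg [ 0.05  0.22 -0.95]
```

Call:
{"api": "arm_command", "payload": {"plan": [[[0, -0.004, -0.001, 0, 0.2, -1, 0.036], [0.004, -0.003, 0, 0, 0, 0, 0.036], [0.006, 0, 0, 0, 0, 0, 0.036], [0.003, 0, 0, 0, 0, 0, 0.036], [0, 0, 0, 0, 0, 0, 0.036], [0, 0, 0, 0, 0, 0, 0.036]]]}}

```text
t: 51.75
tool_pos: [0.6566, 0.0317, 0.069]
tool_rot: [1.157, 1.24, -1.154]
contact_force: [0.1, -0.1, 0.7]
opening: 0.0363
```

```bash
python3 - <<'E'
from h import *
st(); go([.6545,.032,.066],np.radians(4.1))
E
```

```text
t 51.75 pos [0.6566 0.0317 0.069 ] open 0.0363 F [ 0.1 -0.1  0.7] q [-0.06  0.27  1.66 -0.    1.21 -0.14]
[[0.003, 0.997, 0.072], [-0.001, 0.072, -0.997], [-1.0, 0.003, 0.001]]
shift mm [ 3.  -2.1 -0.5]
turn deg [ 0.05  0.04 -0.2 ]
```

Call:
{"api": "arm_command", "payload": {"plan": [[[0.003, -0.002, 0, 0, 0, -0.2, 0.036], [0, 0, 0, 0, 0, 0, 0.036], [0, 0, 0, 0, 0, 0, 0.02], [0, 0, 0, 0, 0, 0, 0.015], [0, 0, 0, 0, 0, 0, 0.015], [0, 0, 0, 0, 0, 0, 0.015], [0, 0, 0, 0, 0, 0, 0.015]]], "squeeze": 30}}

```text
t: 52.33
tool_pos: [0.6552, 0.0316, 0.0658]
tool_rot: [1.156, 1.241, -1.155]
contact_force: [1.0, -1.3, 0.1]
opening: 0.0211
```

```bash
python3 - <<'E'
from h import *
st()
p=ctrl.get_obs()["tool_pos"]; a=np.radians(4.1); d=np.array(p[:2])-[.511,.021]; x=d@[np.cos(a),np.sin(a)]; print("bar x",x,"y",d@[-np.sin(a),np.cos(a)])
E
```

```text
t 52.3333 pos [0.6552 0.0316 0.0658] open 0.0211 F [ 1.  -1.3  0.1] q [-0.06  0.27  1.66 -0.    1.21 -0.14]
[[0.002, 0.997, 0.072], [-0.001, 0.072, -0.997], [-1.0, 0.002, 0.001]]
bar x 0.14459928301444266 y 0.00021498696500260215
```

Gripped (21 mm opening). I follow the arc, recomputing between parts.

Call:
{"api": "arm_command", "payload": {"plan": [[[-0.01, -0.0025, 0, 0, 0, 0, 0.015], [-0.014, -0.0045, 0, 0, 0, 0, 0.015], [-0.014, -0.006, 0, 0, 0, 0, 0.015], [-0.013, -0.0075, 0, 0, 0, 0, 0.015], [0, 0, 0, 0, 0, 0, 0.015], [0, 0, 0, 0, 0, 0, 0.015]]]}}

```text
t: 52.83
tool_pos: [0.6367, 0.0302, 0.1166]
tool_rot: [1.161, 1.234, -1.148]
contact_force: [1.2, -0.3, -3.2]
opening: 0.0206
```

```bash
cat > arc.py <<'E'
from h import *
st(); p=np.array(ctrl.get_obs()["tool_pos"]); a=np.radians(4.1); d=p[:2]-[.511,.021]; x=d@[np.cos(a),np.sin(a)]; z=p[2]+.0145-.05
print("bar x,z",x.round(4),z.round(4),"r",np.hypot(x,z).round(4),"phi",np.arctan2(z,x).round(3),"y",(d@[-np.sin(a),np.cos(a)]).round(4)); go(p,a)
E
python3 arc.py
```

```text
t 52.8333 pos [0.6367 0.0302 0.1166] open 0.0206 F [ 1.2 -0.3 -3.2] q [-0.07  0.17  1.69  0.    1.28 -0.14]
[[0.012, 0.997, 0.072], [-0.0, 0.072, -0.997], [-1.0, 0.012, 0.001]]
bar x,z 0.1261 0.0811 r 0.1499 phi 0.572 y 0.0001
shift mm [0. 0. 0.]
turn deg [ 0.04  0.05 -0.67]
```

Call:
{"api": "arm_command", "payload": {"plan": [[[-0.011, -0.008, 0, 0, 0, -0.6, 0.015], [-0.0113, -0.0099, 0, 0, 0, 0, 0.015], [-0.0102, -0.011, 0, 0, 0, 0, 0.015], [-0.0091, -0.012, 0, 0, 0, 0, 0.015], [-0.006, -0.009, 0, 0, 0, 0, 0.015], [0, 0, 0, 0, 0, 0, 0.015], [0, 0, 0, 0, 0, 0, 0.015]]]}}

```text
t: 53.42
tool_pos: [0.5946, 0.027, 0.1661]
tool_rot: [1.169, 1.222, -1.136]
contact_force: [2.1, 0.0, -0.5]
opening: 0.0207
```

```bash
python3 arc.py
```

```text
t 53.4167 pos [0.5946 0.027  0.1661] open 0.0207 F [ 2.1  0.  -0.5] q [-0.08  0.01  1.76  0.    1.34 -0.15]
[[0.027, 0.997, 0.072], [0.001, 0.072, -0.997], [-1.0, 0.027, 0.001]]
bar x,z 0.0839 0.1306 r 0.1552 phi 1.0 y 0.0
shift mm [0. 0. 0.]
turn deg [ 0.01  0.05 -1.55]
```

Call:
{"api": "arm_command", "payload": {"plan": [[[-0.004, -0.012, 0, 0, 0, -1.2, 0.015], [-0.004, -0.014, 0, 0, 0, 0, 0.015], [-0.0035, -0.015, 0, 0, 0, 0, 0.015], [-0.0025, -0.015, 0, 0, 0, 0, 0.015], [-0.001, -0.013, 0, 0, 0, 0, 0.015], [0, 0, 0, 0, 0, 0, 0.015], [0, 0, 0, 0, 0, 0, 0.015]]]}}

```text
t: 54.0
tool_pos: [0.5459, 0.0234, 0.192]
tool_rot: [1.186, 1.198, -1.11]
contact_force: [0.7, 0.2, -0.2]
opening: 0.0205
```

```bash
python3 arc.py
```

```text
t 54.0 pos [0.5459 0.0234 0.192 ] open 0.0205 F [ 0.7  0.2 -0.2] q [-0.1  -0.15  1.88  0.01  1.35 -0.17]
[[0.062, 0.996, 0.072], [0.004, 0.071, -0.997], [-0.998, 0.062, 0.001]]
bar x,z 0.0349 0.1565 r 0.1603 phi 1.351 y -0.0001
shift mm [0. 0. 0.]
turn deg [ 0.01  0.04 -3.56]
```

Call:
{"api": "arm_command", "payload": {"plan": [[[0, -0.01, 0, 0, 0, -1.5, 0.015], [0, -0.012, 0, 0, 0, -1.5, 0.015], [0, -0.012, 0, 0, 0, -0.5, 0.015], [0, -0.008, 0, 0, 0, 0, 0.015], [0, -0.004, 0, 0, 0, 0, 0.015], [0, -0.003, 0, 0, 0, 0, 0.015]]]}}

```text
t: 54.5
tool_pos: [0.511, 0.0207, 0.1987]
tool_rot: [1.173, 1.218, -1.132]
contact_force: [2.5, 0.3, 6.8]
opening: 0.0211
```

```bash
python3 arc.py
```

```text
t 54.5 pos [0.511  0.0207 0.1987] open 0.0211 F [2.5 0.3 6.8] q [-0.11 -0.23  1.93  0.01  1.41 -0.18]
[[0.033, 0.997, 0.071], [0.002, 0.071, -0.997], [-0.999, 0.033, 0.0]]
bar x,z -0.0001 0.1632 r 0.1632 phi 1.571 y -0.0003
shift mm [0. 0. 0.]
turn deg [-0.    0.01 -1.9 ]
```

Call:
{"api": "arm_command", "payload": {"plan": [[[0, -0.004, 0, 0, 0, 0, 0.015], [0, -0.004, 0, 0, 0, 0, 0.015], [0, -0.004, 0, 0, 0, 0, 0.015]]]}}

```text
t: 54.75
tool_pos: [0.5083, 0.0205, 0.1992]
tool_rot: [1.188, 1.197, -1.11]
contact_force: [23.2, 3.1, -8.2]
opening: 0.0207
```

```bash
python3 arc.py
```

```text
t 54.75 pos [0.5083 0.0205 0.1992] open 0.0207 F [23.2  3.1 -8.2] q [-0.11 -0.25  1.95  0.01  1.38 -0.19]
[[0.063, 0.996, 0.071], [0.005, 0.071, -0.997], [-0.998, 0.063, -0.0]]
bar x,z -0.0027 0.1637 r 0.1637 phi 1.588 y -0.0003
shift mm [0. 0. 0.]
turn deg [-0.04 -0.02 -3.6 ]
```

Solid stop felt (23 N). I relax, open and rise clear.

Call:
{"api": "arm_command", "payload": {"plan": [[[0, 0, 0, 0, 0, 0, 0.015], [0, 0, 0, 0, 0, 0, 0.05], [0, 0, 0, 0, 0, 0, 0.06], [0, 0, 0, 0, 0, 0, 0.06], [0, 0, 0, 0, 0, 0, 0.06], [-0.01, 0, 0, 0, 0, 0, 0.06], [-0.02, 0, 0, 0, 0, 0, 0.06], [-0.03, 0, 0, 0, 0, 0, 0.06], [-0.03, 0, 0, 0, 0, 0, 0.06], [-0.03, 0, 0, 0, 0, 0, 0.06], [-0.02, 0, 0, 0, 0, 0, 0.06], [0, 0, 0, 0, 0, 0, 0.06], [0, 0, 0, 0, 0, 0, 0.06], [0, 0, 0, 0, 0, 0, 0.06]]]}}

```text
t: 55.92
tool_pos: [0.4921, 0.0193, 0.3387]
tool_rot: [1.175, 1.219, -1.132]
contact_force: [-0.6, -0.8, -0.1]
opening: 0.0599
```

```bash
python3 - <<'E'
from h import *
st(); im,M=look("wrist","w21"); marks("wrist",["handle_grip","cover_grip"],M)
get_image("scene"); marks("scene",["handle_grip","cover_grip","amber_mid","beaker_mid","rest_mat"])
get_image("top"); marks("top",["handle_grip","cover_grip"])
a=np.radians(4.1);X=np.array([np.cos(a),np.sin(a),0])
print("expected upright",[.511,.021,.2],"marginal 1.31 at x",.511+.15*np.cos(1.31+.1745))
E
```

```text
t 55.9167 pos [0.4921 0.0193 0.3387] open 0.0599 F [-0.6 -0.8 -0.1] q [-0.12 -0.33  1.79  0.01  1.66 -0.19]
[[0.033, 0.997, 0.07], [0.004, 0.07, -0.998], [-0.999, 0.033, -0.002]]
wrist handle_grip 0.92 [0.507 0.021 0.203] [288. 196.]
wrist cover_grip 0.6 [0.508 0.02  0.103] [282. 171.]
scene handle_grip 0.85 [0.503 0.021 0.203] [288. 184.]
scene cover_grip 0.62 [0.509 0.023 0.108] [290. 211.]
scene cover_grip 0.42 [0.505 0.022 0.201] [288. 185.]
scene cover_grip 0.22 [ 0.506  0.024 -0.001] [289. 237.]
scene amber_mid 0.86 [0.436 0.277 0.04 ] [326. 174.]
scene beaker_mid 0.72 [0.704 0.266 0.034] [395. 217.]
top handle_grip 0.62 [0.513 0.026 0.2  ] [283. 194.]
top cover_grip 0.59 [0.508 0.024 0.109] [285. 202.]
expected upright [0.511, 0.021, 0.2] marginal 1.31 at x 0.523928388661025
```

Everything agrees: handle at (0.507, 0.021, 0.203), cover at z ≈ 0.108, bystanders unmoved, arm clear. I hand in.

```bash
python3 -c "
from station import finish_job; print(finish_job())"
```

```text
the job is handed in; nothing more can be done
None
```

The carrier is packed and handed in at about 56 s of the 210 s allowed. I unlatched the cover, laid it on the mat, and stood both white jars present in the carrier. I then clipped the cover back on and swung the handle up to its stop. `finish_job` gave no verdict, so what follows is from my own checks.

**First clip-on attempt:** after I released the cover, the tabs had sprung only about half-way out. A light push on the plate's +x half seated it, and the tabs then measured fully out (203 and 348 px, against 202 and 345 expected).

**Final checks:**
- **Cover:** its grip point read about 0.108 m high in the scene and top views. The wrist network read 0.103 m, just under the allowed 0.104 m, but it is only good to about 4 mm. The −x half, probed with closed fingers after the latch engaged, gave no contact down to 0.089 m.
- **Cover centring:** a fit of the cover's outline put it about 1.5 mm toward −x of its original place, inside the 5 mm limit. I took that before the push and did not repeat it.
- **Handle:** the crossbar read (0.507, 0.021, 0.203), against about (0.511, 0.021, 0.200) expected upright. I felt a solid stop at 23 N.
- **Jars:** both stood upright when I last saw them, before the cover went on, at about ±0.05 m in the carrier's y and within 0.01 m of centre in x.
- **Bystanders:** the amber bottle and the beaker read within a few millimetres of where they started.
- **Robot:** the gripper was open and clear of everything.

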